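Hang the paint cabinet's lift-off door

TASK

The small paint cabinet's door stands in the wooden rest. Hang it back on the cabinet: holding it open, well away from the cabinet front, lower both its hinge knuckles gently onto the two hinge pins, feeling for the pins, until it sits fully home and let go of it there; then swing the door shut against its bumpers. Do not force, drop or slam the door, and leave the paint tin, jar and eraser where they are.

Things in the scene. Friction and masses are not known exactly. Their poses are not given: they have to be found in the camera images.
- cabinet: White open-fronted cabinet fixed to the table, 140 deep (x), 160 wide (y), 220 mm high; origin at the centre of its underside. Its front, with paint pans inside, faces its -x, at x = -70 mm; the hinge is at the -y front corner. Two rubber bumpers stand 4.5 mm proud of the front at y = +70, z = 60 and 170 mm; the shut door rests on them, its middle plane near x = -80 mm.
- pin_low (a point): Zero mark of the lower hinge pin: (-80, -92, 40) mm in the cabinet's frame, axes as the cabinet's, level with the shoulder the pin rises from. Both pins stand on one leaf, clamped firmly in slots: together they really stand 3 to 13 mm farther out than this point (towards the cabinet's -y), unknown; x and z are true. Greased steel pin, 8 mm thick, 18 mm tall, flat tip, edge relieved 0.3 mm.
- pin_high (a point): The same for the upper pin, exactly above the lower one: zero mark at (-80, -92, 155) mm in the cabinet's frame, same pin, same unknown shift of 3 to 13 mm towards the cabinet's -y. Each shoulder is 14 mm across, on a steel arm that runs back to the cabinet's side.
- door: White rigid door, 0.25 to 0.5 kg. Origin on its hinge axis, level with its lower edge; z up; y runs from the axis along the panel; -x is the outer face. Panel 10 mm thick (x -5 to 5), y 10 to 182 mm, 190 mm high: pinch it across its top edge. A knob stands 16 mm off the outer face at y = 160, z = 95 mm. Shut, its axes are parallel to the cabinet's; opening adds to its yaw (a quarter turn: straight out).
- knuckle_low (a point): Centre of the lower knuckle's underside, on the hinge axis, 25 mm above the door's origin; axes as the door's. Knuckles are steel tubes, 18 mm outside, straight bore 10 mm open at both ends, 22 mm long. Fully home, it rests on the lower shoulder, 40 mm above the table, and the door turns freely on the pins.
- knuckle_high (a point): Centre of the upper knuckle's underside, on the hinge axis, 140 mm above the door's origin. Fully home it rests on the upper shoulder, 155 mm above the table; the door's lower edge is then 15 mm above the table.
- free_edge (a point): Middle of the door's free edge, at (0, 182, 95) mm in the door's frame.
- rest: Wooden rest fixed to the table, 100 (x) by 110 mm (y), 10 mm base, two 14 mm walls up to 42 mm, an 11.5 mm slot between them along its y; origin at the centre of its underside. The door starts upright in the slot, lower edge on the base, the middle of its panel (door y = 96 mm) over the rest's centre, door axes parallel to the rest's.
- tin: Closed flat metal paint tin, 110 x 85 x 22 mm, loose bystander; origin at the centre of its underside.
- jar: Closed amber glass jar, 48 mm wide, 65 mm high, loose bystander; origin at the centre of its underside.
- eraser: White eraser, 58 x 24 x 13 mm, loose bystander; origin at the centre of its underside.
Things that resemble listed ones, but are neither listed nor needed, are in the scene too. There is more than one size of the door; the job needs the middle-sized.

How it is judged:
By the outcome, as a careful person would: the job done as asked, in the order asked, and still so for the second after the job is handed in, with the robot touching nothing.
It also fails if it takes over 72 s, if anything falls off the work surface, if the arm or the gripper's body presses on something with over 40 N, if the wrist force passes 120 N, or if a joint passes its speed limit or range.

ROBOT

A 6-joint arm with a two-finger parallel gripper is mounted at the origin on the work surface. World frame = base frame: x ahead of the robot, y to its left, z up, the work surface at z = 0. Lengths are in m, angles in rad, forces in N, time in s.
With the tool pointing down it reaches from about 0.3 to 0.775 m from the base axis. Payload 14.6 kg.
Tool frame: the origin (TCP) lies between the finger pads; the fingertips stand 8 mm ahead of it and the grasp point (between the pads) lies 11 mm behind it; z points along the fingers, y is the direction in which the jaws open and shut (so a half turn about z gives the same grasp; the last joint's range is limited). The gripper opens to 94 mm and grips with 3 to 60 N. Pads are 16 mm wide; open, the fingers measure 119 mm over their backs; the gripper's body (75 mm by 177 mm) begins 78 mm behind the grasp point.
Start: joints at [-1.365, 0.3, 1.521, -0, 1.321, -0.067], TCP at [0.148, -0.53, 0.213] pointing down, gripper open.
Joint ranges: [-3.03, 3.03], [-0.79, 2.21], [0.23, 2.52], [-1.04, 4.18], [0, 3.07], [-2.55, 2.55]. Speed limits (rad/s): [2.22, 2.22, 2.57, 3.14, 3.14, 3.14].

INTERFACE

Orientations are given as [roll, pitch, yaw] about the fixed x, y, z axes, in that order (R = Rz(yaw) Ry(pitch) Rx(roll)).
In Python, from station import ctrl, viewer, workorder gives the robot as it stands.
- The arm moves only by the tool play_rows, never from a script. Its argument "commands" is a list of rows, each an object of numbers: "dx", "dy", "dz": the shift along the tool's x, y, z in m; "ax", "ay", "az": the turn, a rotation vector about the tool's x, y, z in degrees. In form: [{"dx": .., "dy": .., "dz": .., "ax": .., "ay": .., "az": ..}, ...]. A call has exactly 5 rows; each row shifts and turns the pose as measured when the row begins, along the tool's axes as they then stand; what a row does not reach is not made up. A row lasts 1/12 s, in which the tool goes at most 41.7 mm and 7.16 degrees, less where a joint would pass 70% of its speed; a pose out of reach is approached as far as the arm can. A call with a gripper value outside its range is refused whole. "claw" is the opening, from 0 (shut) to 1 (fully open), set as the call begins (left out, the last holds). The fingers move at their own pace and stop on an object; "squeeze" is the grip in N (left out, the last holds). Time passes only in rows, so rows that do not move let the fingers close, or fill a call up. It gives the time, the measured TCP pose, the force and the opening at its end, in the units of the state.
- ctrl.get_obs(): the state, without advancing time (a new reading comes with each control period).
- viewer.camera(name): name is "scene" or "side" or "wrist"; returns the picture (384x512x3 uint8, red, green, blue); there is no depth.
- viewer.camera_model(name): a dict with "K" (3x3 intrinsics, pixels), "dist_coeffs" ([k1, k2, p1, p2, k3] as OpenCV has them; the pictures are not rectified), "pose" (4x4, takes a point from camera to world coordinates); the wrist camera has in their place "T_tool_cam" (4x4, takes a point from camera to tool coordinates, whose origin is the TCP and whose axes are the flange's). Camera axes: x right, y down, z forward; pixel columns grow to the right and rows downward; lengths in m; the calibration is good to about 2 mm. A picture is of the moment at which its call begins: read the wrist's pose just before it. camera_model takes no time and is no camera call.
- workorder.hand_in(): hands the job in, once; it reports no verdict.
The state is a dict: "time_s": time; "qpos": joint angles; "joint_vel": joint speeds; "tau": joint torques, N m; "ee_pos": TCP position; "eef_rot": TCP orientation; "force": force on the tool from outside, world axes, zero at the start; "moment": the same for the moment, N m; "grip_width": finger opening in m.
Only numpy, scipy, OpenCV 4.12 (cv2) and the standard library are available. Lean on these libraries where they do the work, as an engineer would, in place of code of your own. Each camera call takes 0.05 s, during which the arm holds its last target. There are 200 camera calls.

## Working session

There is one attempt and no reset: what is moved stays moved. The work goes in short steps, Python scripts to look and compute and a tool call to move; the robot and the scene stay as the last step left them, time stands still between calls to the robot, and variables do not carry over. Pictures are saved under pics/ and viewed, about 8 in all and at most 12, crops included, and the job is handed in when it is done.

Besides the shell and the picture viewer there is one more tool, called after "Request:" by a JSON object that holds its "name" and its "arguments". play_rows: Moves the arm, as the interface text tells. Its arguments: {"type":"object","properties":{"commands":{"type":"array","items":{"type":"object","properties":{"dx":{"type":"number"},"dy":{"type":"number"},"dz":{"type":"number"},"ax":{"type":"number"},"ay":{"type":"number"},"az":{"type":"number"}}}},"claw":{"type":"number"},"squeeze":{"type":"number"}},"required":["commands"]}

```bash
ls; mkdir -p pics; cat > h.py <<'E'
import numpy as np, cv2
from station import ctrl, viewer, workorder
from scipy.spatial.transform import Rotation as Ro
def grab(n,f):
    o=ctrl.get_obs(); im=viewer.camera(n); cv2.imwrite('pics/'+f,im[:,:,::-1]); return o,im
def campose(n,o=None):
    m=viewer.camera_model(n)
    if n=='wrist':
        T=np.eye(4);T[:3,:3]=Ro.from_euler('xyz',o['eef_rot']).as_matrix();T[:3,3]=o['ee_pos'];P=T@np.array(m['T_tool_cam'])
    else: P=np.array(m['pose'])
    return np.array(m['K']),np.array(m['dist_coeffs']),P
def ray(n,px,o=None):
    K,d,P=campose(n,o)
    u=cv2.undistortPoints(np.array(px,float).reshape(-1,1,2),K,d).reshape(-1,2)
    return P[:3,3],np.c_[u,np.ones(len(u))]@P[:3,:3].T
def onz(n,px,z,o=None):
    c,r=ray(n,px,o); z=np.broadcast_to(z,len(r)); return c+r*((z-c[2])/r[:,2])[:,None]
def proj(n,X,o=None):
    K,d,P=campose(n,o);Q=np.linalg.inv(P)
    X=np.array(X,float).reshape(-1,3)
    return cv2.projectPoints(X,cv2.Rodrigues(Q[:3,:3])[0],Q[:3,3],K,d)[0].reshape(-1,2)
E
python3 - <<'E'
from h import *
for n in('scene','side','wrist'): grab(n,n+'0.png')
for n in('scene','side'): print(n,campose(n)[2].round(3).tolist(),campose(n)[0].round(0).tolist())
o=ctrl.get_obs();print(o)
print(viewer.camera_model('wrist'))
E
python3 -c "
import cv2,numpy as np
a=cv2.imread('pics/scene0.png');cv2.imwrite('pics/s0b.png',cv2.resize(a,(800,600),interpolation=cv2.INTER_CUBIC))
a=cv2.imread('pics/side0.png');cv2.imwrite('pics/d0b.png',cv2.resize(a,(800,600),interpolation=cv2.INTER_CUBIC))"
```

```text
pics
scene [[0.154, 0.713, -0.684, 1.079], [0.988, -0.103, 0.115, -0.157], [0.011, -0.693, -0.721, 0.732], [0.0, 0.0, 0.0, 1.0]] [[357.0, 0.0, 260.0], [0.0, 357.0, 191.0], [0.0, 0.0, 1.0]]
side [[-0.991, -0.079, 0.107, 0.399], [-0.132, 0.69, -0.712, 0.752], [-0.018, -0.719, -0.694, 0.864], [0.0, 0.0, 0.0, 1.0]] [[493.0, 0.0, 253.0], [0.0, 493.0, 185.0], [0.0, 0.0, 1.0]]
{'time_s': 0.15, 'qpos': array([-1.36457284e+00,  3.00338328e-01,  1.52140902e+00, -1.44141143e-05,
        1.32067285e+00, -6.65905880e-02]), 'joint_vel': array([-0.00050224, -0.00221555, -0.00112226, -0.00019446, -0.00066975,
       -0.00076657]), 'tau': array([ 7.98376004e-04, -5.31961083e+01, -3.52821028e+01,  7.08355266e-02,
        2.36085331e-02, -6.76853347e-05]), 'ee_pos': array([ 0.14815609, -0.5294878 ,  0.21303194]), 'eef_rot': array([-3.14076601e+00, -4.11348618e-05,  2.72817634e-01]), 'force': array([-0.70882297, -0.26740569, -0.58606679]), 'moment': array([-0.03818426,  0.03790062, -0.01823107]), 'grip_width': 0.09393566451700626}
{'K': array([[273.06585568,   0.        , 256.16116158],
       [  0.        , 273.06585568, 190.18423319],
       [  0.        ,   0.        ,   1.        ]]), 'dist_coeffs': array([-0.054783,  0.      ,  0.      ,  0.      ,  0.      ]), 'T_tool_cam': array([[ 5.41514759e-04, -9.67334373e-01, -2.53503291e-01,
         7.41835558e-02],
       [ 9.99999601e-01,  7.03899370e-04, -5.49860761e-04,
         2.13925694e-04],
       [ 7.10340021e-04, -2.53502892e-01,  9.67334368e-01,
        -1.70101434e-01],
       [ 0.00000000e+00,  0.00000000e+00,  0.00000000e+00,
         1.00000000e+00]])}
```

View pics/s0b.png

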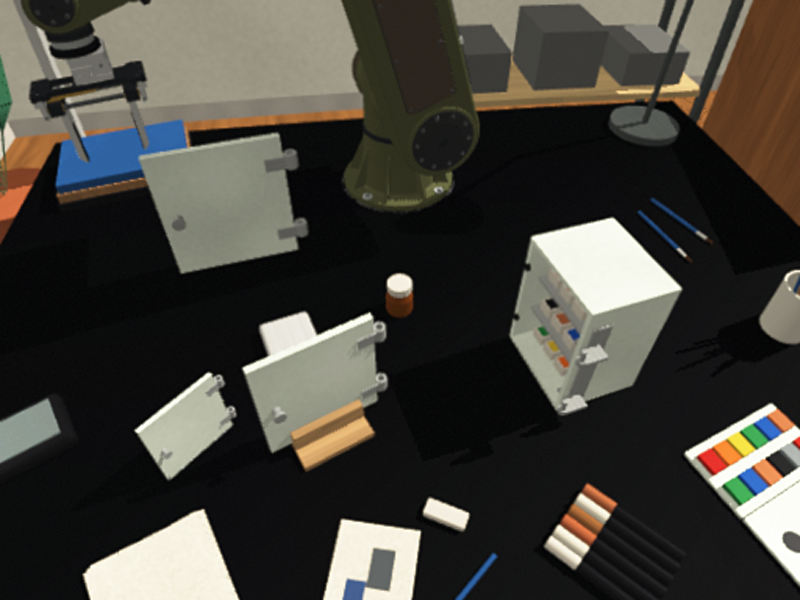

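View pics/d0b.png

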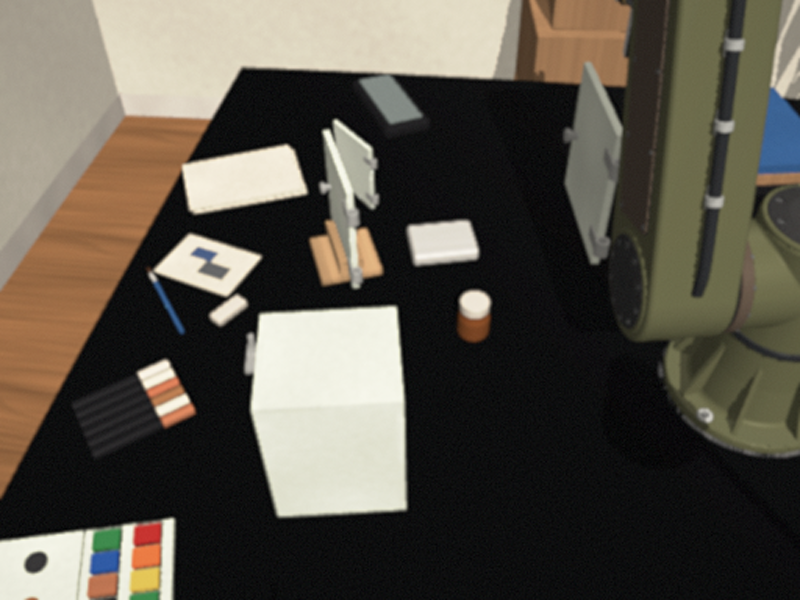

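```bash
python3 - <<'E'
import cv2,numpy as np
def c(f,x,y):
    a=cv2.resize(cv2.imread(f'pics/{f}0.png')[y:y+140,x:x+130],None,fx=3,fy=3,interpolation=cv2.INTER_CUBIC)
    for k in range(0,130,20): cv2.putText(a,str(x+k),(3*k,8),0,.3,(0,255,255));cv2.line(a,(3*k,10),(3*k,16),(0,255,255))
    for k in range(0,140,20): cv2.putText(a,str(y+k),(0,3*k+4),0,.3,(0,255,255));cv2.line(a,(22,3*k),(28,3*k),(0,255,255))
    return a
cv2.imwrite('pics/zs.png',np.hstack([c('scene',140,185),c('scene',318,132)]))
cv2.imwrite('pics/zd.png',np.hstack([c('side',160,66),c('side',142,192)]))
E
```

```text
(no output)
```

View pics/zs.png

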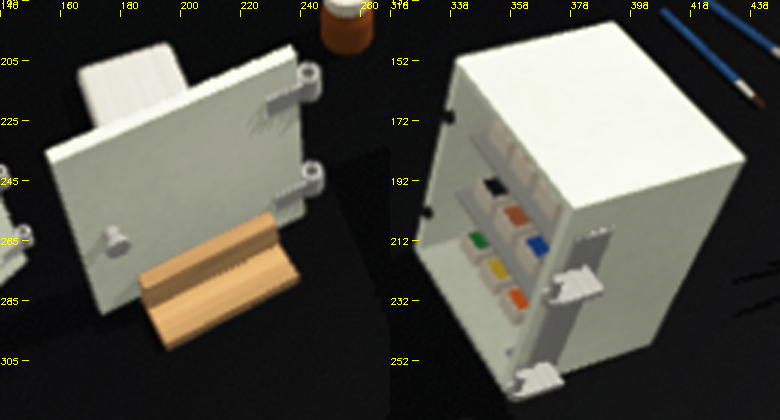

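View pics/zd.png

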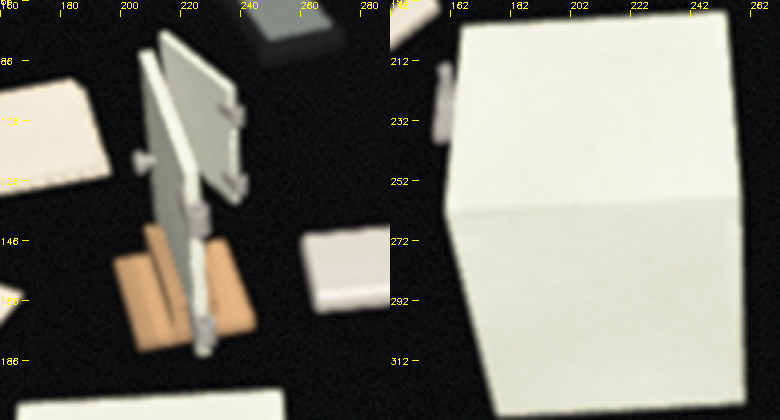

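```bash
cat > fit.py <<'E'
from h import *
from scipy.optimize import least_squares
cab=[(-.07,.08,.22),(.07,.08,.22),(.07,-.08,.22),(-.07,-.08,.22),(-.07,.08,0),(.07,-.08,0),(.07,.08,0)]
A,B,C,D,E_,G,Bb=range(7)
so=lambda x,y:(318+(x-390)/3,132+y/3)
do=lambda x,y:(142+(x-390)/3,192+y/3)
sc=lambda x,y:(140+x/3,185+y/3)
dd=lambda x,y:(160+x/3,66+y/3)
obs_c=[('scene',cab[A],so(458,60)),('scene',cab[B],so(613,22)),('scene',cab[C],so(745,158)),('scene',cab[D],so(572,211)),('scene',cab[E_],so(415,247)),('scene',cab[G],so(652,345)),
('side',cab[D],do(460,25)),('side',cab[A],do(727,12)),('side',cab[B],do(738,196)),('side',cab[C],do(447,212)),('side',cab[Bb],do(745,403)),('side',cab[G],do(497,415))]
z=.010
obs_d=[('scene',(-.005,.182,.190+z),sc(50,160)),('scene',(-.005,.182,z),sc(102,314)),('scene',(-.005,.01,z),sc(303,214)),('scene',(-.005,.01,.19+z),sc(297,57)),
('scene',(0,0,.162+z),sc(310,70)),('scene',(0,0,.047+z),sc(314,170)),
('side',(0,.182,.190+z),dd(146,50)),('side',(0,.01,.19+z),dd(193,168)),('side',(0,.01,z),dd(203,327))]
def T(p,X): 
    c,s=np.cos(p[2]),np.sin(p[2]); X=np.array(X); return np.array([p[0]+c*X[0]-s*X[1],p[1]+s*X[0]+c*X[1],X[2]])
def fit(obs,p0):
    f=lambda p:np.concatenate([proj(n,T(p,X))[0]-u for n,X,u in obs])
    r=least_squares(f,p0,loss='soft_l1'); return r.x,f(r.x).reshape(-1,2)
if __name__=='__main__':
    for nm,ob,p0 in(('cab',obs_c,[.5,.2,1.57]),('door',obs_d,[.5,0,3.0])):
        for sel in ('scene','side',''):
            p,r=fit([o for o in ob if sel in o[0]],p0); print(nm,sel,p.round(4),np.degrees(p[2]).round(1)); 
        print(r.round(1).tolist())
        if nm=='cab':
            for n in((-.08,-.095,.155),(-.08,-.105,.155)):print('pin',T(p,n))
        else:print('grasp',T(p,(0,.096,.2)))
E
python3 fit.py
```

```text
cab scene [0.5639 0.2066 1.7564] 100.6
cab side [0.5594 0.2056 1.7585] 100.8
cab  [0.5609 0.2064 1.7603] 100.9
[[-1.0, -1.2], [-0.5, -0.7], [-0.5, -0.6], [0.2, -1.9], [-0.7, -0.2], [-1.4, -1.1], [0.3, 0.9], [-1.6, 0.7], [-0.5, -0.0], [-1.2, -0.0], [-1.5, -0.1], [-0.6, 0.5]]
pin [0.66923497 0.1456909  0.155     ]
pin [0.679056   0.14757438 0.155     ]
door scene [ 0.5942 -0.1098  3.5248] 202.0
door side [ 0.5906 -0.1165  3.5427] 203.0
door  [ 0.5928 -0.1107  3.5299] 202.2
[[0.0, -0.1], [-0.2, -0.5], [0.3, -0.2], [-0.2, -1.1], [-1.1, 0.2], [-1.2, -0.4], [-0.5, 0.3], [-1.8, 0.8], [-0.6, 8.9]]
grasp [ 0.62915646 -0.1995056   0.2       ]
```

Request:
{"name": "play_rows", "arguments": {"commands": [{"dz": -0.035,"az": 0},{"dz": -0.035,"az": 0},{"dz": -0.035,"az": -6.9},{"dz": -0.02,"az": -6.9},{"dz": 0,"az": -6.9}], "claw": 0.5, "squeeze": 10}}

```text
validation failed for argument at $.co...
```

Request:
{"name": "play_rows", "arguments": {"commands": [{"az": -6.9},{"az": -6.9},{"az": -6.9},{"az": -6.9},{"az": -6.9}]}}

```text
validation failed for argument at $.co...
```

Request:
{"name": "play_rows", "arguments": {"commands": [{"az": -6.9},{"az": -6.9},{"az": -6.9},{"az": -6.9},{"az": -6.9}]}}

```text
validation failed for argument at $.co...
```

Request:
{"name": "play_rows", "arguments": {"commands": [{"dx": 0,"dy": 0,"dz": -0.035,"ax": 0,"ay": 0,"az": 0},{"dx": 0,"dy": 0,"dz": -0.035,"ax": 0,"ay": 0,"az": 0},{"dx": 0,"dy": 0,"dz": -0.035,"ax": 0,"ay": 0,"az": -6.9},{"dx": 0,"dy": 0,"dz": -0.02,"ax": 0,"ay": 0,"az": -6.9},{"dx": 0,"dy": 0,"dz": 0,"ax": 0,"ay": 0,"az": -6.9}], "claw": 0.5, "squeeze": 10}}

```text
time_s: 0.57
ee_pos: [0.1479, -0.5283, 0.3405]
eef_rot: [-3.134, -0.004, 0.642]
force: [1.2, 0.4, 0.1]
grip_width: 0.0641
```

Request:
{"name": "play_rows", "arguments": {"commands": [{"dx": 0,"dy": 0,"dz": 0,"ax": 0,"ay": 0,"az": -6.9},{"dx": 0,"dy": 0,"dz": 0,"ax": 0,"ay": 0,"az": -6.9},{"dx": 0,"dy": 0,"dz": 0,"ax": 0,"ay": 0,"az": -6.9},{"dx": 0,"dy": 0,"dz": 0,"ax": 0,"ay": 0,"az": -6.9},{"dx": 0,"dy": 0,"dz": 0,"ax": 0,"ay": 0,"az": -6.9}]}}

```text
time_s: 0.98
ee_pos: [0.148, -0.5285, 0.342]
eef_rot: [-3.139, -0.006, 1.267]
force: [0.4, -1.5, -0.2]
grip_width: 0.047
```

Request:
{"name": "play_rows", "arguments": {"commands": [{"dx": 0,"dy": 0,"dz": 0,"ax": 0,"ay": 0,"az": -7},{"dx": 0,"dy": 0,"dz": 0,"ax": 0,"ay": 0,"az": -7},{"dx": 0,"dy": 0,"dz": 0,"ax": 0,"ay": 0,"az": -7},{"dx": 0,"dy": 0,"dz": 0,"ax": 0,"ay": 0,"az": -7},{"dx": 0,"dy": 0,"dz": 0,"ax": 0,"ay": 0,"az": -7}]}}

```text
time_s: 1.4
ee_pos: [0.1479, -0.5282, 0.3407]
eef_rot: [3.141, -0.009, 1.892]
force: [0.1, 0.1, 0.7]
grip_width: 0.0471
```

Request:
{"name": "play_rows", "arguments": {"commands": [{"dx": 0.0105,"dy": 0.037,"dz": 0,"ax": 0,"ay": 0,"az": 0},{"dx": 0.0105,"dy": 0.037,"dz": 0,"ax": 0,"ay": 0,"az": 0},{"dx": 0.0105,"dy": 0.037,"dz": 0,"ax": 0,"ay": 0,"az": 0},{"dx": 0.0105,"dy": 0.037,"dz": 0,"ax": 0,"ay": 0,"az": 0},{"dx": 0.0105,"dy": 0.037,"dz": 0,"ax": 0,"ay": 0,"az": 0}]}}

```text
time_s: 1.82
ee_pos: [0.3057, -0.4173, 0.3388]
eef_rot: [3.142, -0.013, 1.897]
force: [0.1, -1.2, 0.7]
grip_width: 0.0467
```

Request:
{"name": "play_rows", "arguments": {"commands": [{"dx": 0.0105,"dy": 0.037,"dz": 0,"ax": 0,"ay": 0,"az": 0},{"dx": 0.0105,"dy": 0.037,"dz": 0,"ax": 0,"ay": 0,"az": 0},{"dx": 0.0105,"dy": 0.037,"dz": 0,"ax": 0,"ay": 0,"az": 0},{"dx": 0.0105,"dy": 0.037,"dz": 0,"ax": 0,"ay": 0,"az": 0},{"dx": 0.0105,"dy": 0.037,"dz": 0,"ax": 0,"ay": 0,"az": 0}]}}

```text
time_s: 2.23
ee_pos: [0.4706, -0.3009, 0.3391]
eef_rot: [-3.141, -0.014, 1.896]
force: [0.2, -1.1, 0.3]
grip_width: 0.0469
```

Request:
{"name": "play_rows", "arguments": {"commands": [{"dx": 0.0105,"dy": 0.037,"dz": 0,"ax": 0,"ay": 0,"az": 0},{"dx": 0.0105,"dy": 0.037,"dz": 0,"ax": 0,"ay": 0,"az": 0},{"dx": 0.0105,"dy": 0.037,"dz": 0,"ax": 0,"ay": 0,"az": 0},{"dx": 0.0105,"dy": 0.03,"dz": 0,"ax": 0,"ay": 0,"az": 0},{"dx": 0,"dy": 0,"dz": 0,"ax": 0,"ay": 0,"az": 0}]}}

```text
time_s: 2.65
ee_pos: [0.5998, -0.2054, 0.337]
eef_rot: [-3.139, -0.017, 1.901]
force: [-0.6, 0.8, 0.8]
grip_width: 0.0468
```

```bash
python3 - <<'E'
from h import *
from fit import T
o,im=grab('wrist','w1.png'); print(o['ee_pos'],o['eef_rot'])
p=[.5928,-.1107,3.5299]
a=cv2.resize(im[:,:,::-1],(768,576),interpolation=cv2.INTER_CUBIC)
for X in[(-.005,.182,.2),(.005,.182,.2),(-.005,.01,.2),(.005,.01,.2),(0,0,.172)]:
    u=proj('wrist',T(p,X),o)[0]; print(X,u.round(1)); cv2.drawMarker(a,tuple(int(v*1.5) for v in u),(0,0,255),1,8)
cv2.imwrite('pics/w1b.png',a)
E
```

```text
[ 0.59982365 -0.20539502  0.336976  ] [-3.13916329 -0.01684576  1.90110621]
(-0.005, 0.182, 0.2) [287.8 256.8]
(0.005, 0.182, 0.2) [279.7 257.2]
(-0.005, 0.01, 0.2) [283.  112.9]
(0.005, 0.01, 0.2) [273.8 113.5]
(0, 0, 0.172) [276.3 105.5]
```

View pics/w1b.png

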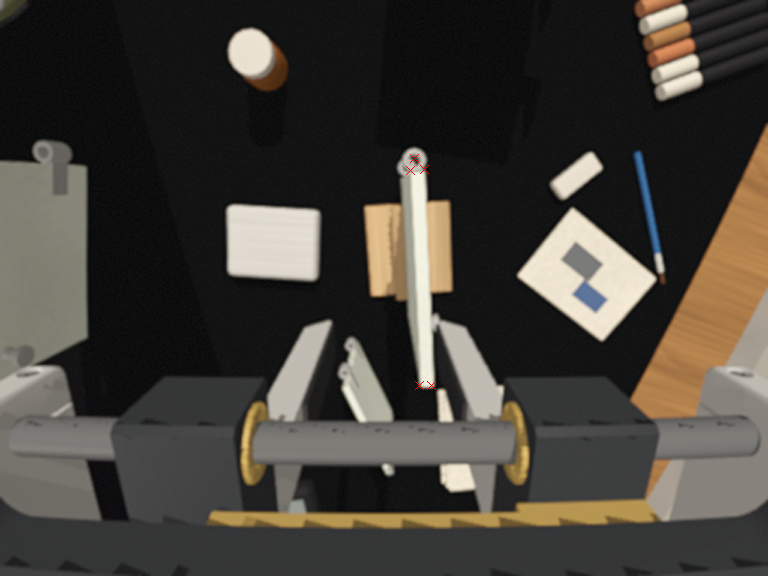

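```bash
cat >> h.py <<'E'
def delta(xyz,psi):
    o=ctrl.get_obs();R=Ro.from_euler('xyz',o['eef_rot'])
    Rt=Ro.from_euler('xyz',[np.pi,0,psi])
    print('shift mm (tool now)',(R.inv().apply(np.array(xyz)-o['ee_pos'])*1e3).round(1),'in target axes',(Rt.inv().apply(np.array(xyz)-o['ee_pos'])*1e3).round(1),'turn deg',np.degrees((R.inv()*Rt).as_rotvec()).round(2))
E
python3 -c "
from h import *
delta([.6284,-.1976,.177],1.959)"
```

```text
shift mm (tool now) [ -3.6  31.8 159.9] in target axes [ -2.7  31.2 160. ] turn deg [-0.14 -0.96 -3.35]
```

Request:
{"name": "play_rows", "arguments": {"commands": [{"dx": 0,"dy": 0,"dz": 0,"ax": -0.14,"ay": -0.96,"az": -3.35},{"dx": -0.0014,"dy": 0.016,"dz": 0,"ax": 0,"ay": 0,"az": 0},{"dx": -0.0014,"dy": 0.016,"dz": 0.02,"ax": 0,"ay": 0,"az": 0},{"dx": 0,"dy": 0,"dz": 0.035,"ax": 0,"ay": 0,"az": 0},{"dx": 0,"dy": 0,"dz": 0.035,"ax": 0,"ay": 0,"az": 0}]}}

```text
time_s: 3.12
ee_pos: [0.6298, -0.2008, 0.2521]
eef_rot: [3.133, 0.01, 1.96]
force: [1.2, -0.7, -1.0]
grip_width: 0.047
```

```bash
python3 -c "
from h import *
delta([.6284,-.1976,.177],1.959)"
```

```text
shift mm (tool now) [ 4.3 -0.7 75. ] in target axes [ 3.5 -0.1 75.1] turn deg [0.47 0.57 0.07]
```

Request:
{"name": "play_rows", "arguments": {"commands": [{"dx": 0.0035,"dy": 0,"dz": 0.01,"ax": 0.47,"ay": 0.57,"az": 0},{"dx": 0,"dy": 0,"dz": 0.02,"ax": 0,"ay": 0,"az": 0},{"dx": 0,"dy": 0,"dz": 0.02,"ax": 0,"ay": 0,"az": 0},{"dx": 0,"dy": 0,"dz": 0.02,"ax": 0,"ay": 0,"az": 0},{"dx": 0,"dy": 0,"dz": 0.004,"ax": 0,"ay": 0,"az": 0}]}}

```text
time_s: 3.53
ee_pos: [0.6234, -0.2003, 0.1722]
eef_rot: [-3.134, -0.007, 1.956]
force: [-0.5, 0.4, -0.3]
grip_width: 0.0471
```

```bash
python3 -c "
from h import *
delta([.6284,-.1976,.177],1.959)"
```

```text
shift mm (tool now) [ 0.6  5.6 -4.9] in target axes [ 0.6  5.7 -4.8] turn deg [-0.46 -0.43 -0.18]
```

Request:
{"name": "play_rows", "arguments": {"commands": [{"dx": 0,"dy": 0.005,"dz": -0.004,"ax": -0.46,"ay": -0.43,"az": 0},{"dx": 0,"dy": 0,"dz": 0,"ax": 0,"ay": 0,"az": 0},{"dx": 0,"dy": 0,"dz": 0,"ax": 0,"ay": 0,"az": 0},{"dx": 0,"dy": 0,"dz": 0,"ax": 0,"ay": 0,"az": 0},{"dx": 0,"dy": 0,"dz": 0,"ax": 0,"ay": 0,"az": 0}]}}

```text
time_s: 3.95
ee_pos: [0.6289, -0.2, 0.1829]
eef_rot: [3.137, 0.004, 1.954]
force: [-0.1, -0.5, -0.2]
grip_width: 0.0472
```

```bash
python3 -c "
from h import *
delta([.6284,-.1976,.177],1.959)"
```

```text
shift mm (tool now) [2.5 0.4 5.9] in target axes [2.5 0.4 5.9] turn deg [ 0.24  0.24 -0.28]
```

Request:
{"name": "play_rows", "arguments": {"commands": [{"dx": 0.0015,"dy": 0,"dz": 0.006,"ax": 0.2,"ay": 0.2,"az": 0},{"dx": 0,"dy": 0,"dz": 0,"ax": 0,"ay": 0,"az": 0},{"dx": 0,"dy": 0,"dz": 0,"ax": 0,"ay": 0,"az": 0},{"dx": 0,"dy": 0,"dz": 0,"ax": 0,"ay": 0,"az": 0},{"dx": 0,"dy": 0,"dz": 0,"ax": 0,"ay": 0,"az": 0}], "claw": 0, "squeeze": 5}}

```text
time_s: 4.37
ee_pos: [0.6288, -0.1986, 0.178]
eef_rot: [3.14, 0.002, 1.954]
force: [0.7, 1.1, -0.4]
grip_width: 0.0172
```

Request:
{"name": "play_rows", "arguments": {"commands": [{"dx": 0,"dy": 0,"dz": 0,"ax": 0,"ay": 0,"az": 0},{"dx": 0,"dy": 0,"dz": 0,"ax": 0,"ay": 0,"az": 0},{"dx": 0,"dy": 0,"dz": 0,"ax": 0,"ay": 0,"az": 0},{"dx": 0,"dy": 0,"dz": 0,"ax": 0,"ay": 0,"az": 0},{"dx": 0,"dy": 0,"dz": 0,"ax": 0,"ay": 0,"az": 0}]}}

```text
time_s: 4.78
ee_pos: [0.6286, -0.1986, 0.178]
eef_rot: [3.14, 0.001, 1.954]
force: [-0.4, 0.1, -0.6]
grip_width: 0.01
```

```bash
python3 -c "
from h import *
delta([.6284,-.1976,.177],1.959);print(ctrl.get_obs())"
```

```text
shift mm (tool now) [1.  0.2 1. ] in target axes [1.  0.2 1. ] turn deg [ 0.07  0.08 -0.26]
{'time_s': 4.7833, 'qpos': array([-3.61508343e-01,  5.72403740e-01,  1.21748070e+00, -1.89926624e-04,
        1.34978923e+00, -7.45168553e-01]), 'joint_vel': array([-4.07106681e-04,  8.27725200e-04, -3.56160957e-05, -1.23005863e-03,
        1.38516340e-03, -5.92158926e-04]), 'tau': array([ 5.92591867e-03, -6.82967305e+01, -3.56901205e+01,  1.21393246e-01,
       -4.54437488e-02,  6.02431269e-02]), 'ee_pos': array([ 0.62857283, -0.19860255,  0.1779668 ]), 'eef_rot': array([3.14030796e+00, 1.43750535e-03, 1.95449707e+00]), 'force': array([-0.44431317,  0.1125671 , -0.63280392]), 'moment': array([-0.06931415, -0.02435452,  0.06950027]), 'grip_width': 0.010039872519530752}
```

Request:
{"name": "play_rows", "arguments": {"commands": [{"dx": 0,"dy": 0,"dz": 0,"ax": 0,"ay": 0,"az": 0},{"dx": 0,"dy": 0,"dz": 0,"ax": 0,"ay": 0,"az": 0},{"dx": 0,"dy": 0,"dz": -0.006,"ax": 0,"ay": 0,"az": 0},{"dx": 0,"dy": 0,"dz": -0.01,"ax": 0,"ay": 0,"az": 0},{"dx": 0,"dy": 0,"dz": -0.01,"ax": 0,"ay": 0,"az": 0}], "squeeze": 45}}

```text
time_s: 5.2
ee_pos: [0.6278, -0.1979, 0.2022]
eef_rot: [-3.14, -0.003, 1.954]
force: [2.2, -0.1, -4.9]
grip_width: 0.0095
```

Request:
{"name": "play_rows", "arguments": {"commands": [{"dx": 0,"dy": 0,"dz": -0.01,"ax": 0,"ay": 0,"az": 0},{"dx": 0,"dy": 0,"dz": -0.01,"ax": 0,"ay": 0,"az": 0},{"dx": 0,"dy": 0,"dz": -0.004,"ax": 0,"ay": 0,"az": 0},{"dx": 0,"dy": 0,"dz": 0,"ax": 0,"ay": 0,"az": 0},{"dx": 0,"dy": 0,"dz": 0,"ax": 0,"ay": 0,"az": 0}]}}

```text
time_s: 5.62
ee_pos: [0.6284, -0.1983, 0.2332]
eef_rot: [3.14, 0.001, 1.954]
force: [-0.4, 0.2, -4.3]
grip_width: 0.0097
```

```bash
cat >t.py <<'E'
from h import *
from fit import T
import sys
cabp=[.5609,.2064,1.7603]
def target(s,off,zdoor,r=.0919,tz=.167):
    # s: pin shift mm; off: cab-x correction; door hung at current yaw; TCP at door y=r, TCP z above door origin tz
    o=ctrl.get_obs();psi=o['eef_rot'][2]; yaw=psi+np.pi/2
    pin=T(cabp,(-.08+off,-.092-s,0)); return [pin[0]-r*np.sin(yaw),pin[1]+r*np.cos(yaw),zdoor+tz]
E
python3 -c "
from t import *
o=ctrl.get_obs();print(o['force'],o['moment'])
delta(target(.008,0,.06),1.954)"
```

```text
[-0.44854663  0.18730005 -4.31069829] [-0.03516721 -0.10136071  0.00436087]
shift mm (tool now) [210.9 171.6   6.2] in target axes [210.9 171.5   6.2] turn deg [0.06 0.04 0.02]
```

Request:
{"name": "play_rows", "arguments": {"commands": [{"dx": 0.01,"dy": 0.012,"dz": -0.004,"ax": 0,"ay": 0,"az": 0},{"dx": 0.02,"dy": 0.02,"dz": -0.003,"ax": 0,"ay": 0,"az": 0},{"dx": 0.024,"dy": 0.02,"dz": 0,"ax": 0,"ay": 0,"az": 0},{"dx": 0.024,"dy": 0.02,"dz": 0,"ax": 0,"ay": 0,"az": 0},{"dx": 0.024,"dy": 0.02,"dz": 0,"ax": 0,"ay": 0,"az": 0}]}}

```text
time_s: 6.03
ee_pos: [0.6759, -0.0694, 0.2392]
eef_rot: [-3.14, 0.0, 1.945]
force: [0.3, -0.3, -4.4]
grip_width: 0.0095
```

Request:
{"name": "play_rows", "arguments": {"commands": [{"dx": 0.024,"dy": 0.02,"dz": 0,"ax": 0,"ay": 0,"az": 0},{"dx": 0.02,"dy": 0.02,"dz": 0,"ax": 0,"ay": 0,"az": 0},{"dx": 0.01,"dy": 0.01,"dz": 0,"ax": 0,"ay": 0,"az": 0},{"dx": 0,"dy": 0,"dz": 0,"ax": 0,"ay": 0,"az": 0},{"dx": 0,"dy": 0,"dz": 0,"ax": 0,"ay": 0,"az": 0}]}}

```text
time_s: 6.45
ee_pos: [0.7042, 0.012, 0.2364]
eef_rot: [-3.136, -0.003, 1.952]
force: [0.7, -0.0, -4.2]
grip_width: 0.0093
```

```bash
sed -i 's/r=.0919,tz=.167/r=.0949,tz=.168/' t.py; python3 - <<'E'
from t import *
delta(target(.008,0,.06),1.954)
o,im=grab('wrist','w2.png'); print(o['ee_pos'],o['eef_rot'])
a=im[:288,64:448,::-1].copy(); a=cv2.resize(a,None,fx=2,fy=2,interpolation=cv2.INTER_CUBIC)
L=np.array([(.0949,0,.006),(.0949,0,.006+.115)])  # tool coords of knuckle tops (z down)
R=Ro.from_euler('xyz',o['eef_rot'])
tx=L; K=R.apply(tx)+o['ee_pos']
for X,c in [(k,(0,0,255)) for k in K]+[(T(cabp,(-.08,-.092-s,z)),(0,255,0)) for s in(0.003,.013) for z in(.173,.058)]:
    u=proj('wrist',X,o)[0];print(np.round(X,4),u.round(1));cv2.drawMarker(a,tuple(int(v) for v in (u-[64,0])*2),c,1,8)
cv2.imwrite('pics/w2b.png',a)
E
```

```text
shift mm (tool now) [41.2 22.3  8.4] in target axes [41.2 22.3  8.4] turn deg [-0.3  -0.16 -0.09]
[0.70422129 0.01203241 0.23642152] [-3.13628028e+00 -2.73423423e-03  1.95247037e+00]
[0.6688 0.1001 0.2307] [254.9  82.4]
[0.6682 0.1002 0.1157] [255.5  97.2]
[0.6693 0.1457 0.173 ] [277.8  36.1]
[0.6693 0.1457 0.058 ] [271.   64.8]
[0.6791 0.1476 0.173 ] [290.3  38.7]
[0.6791 0.1476 0.058 ] [279.2  66.5]
```

View pics/w2b.png

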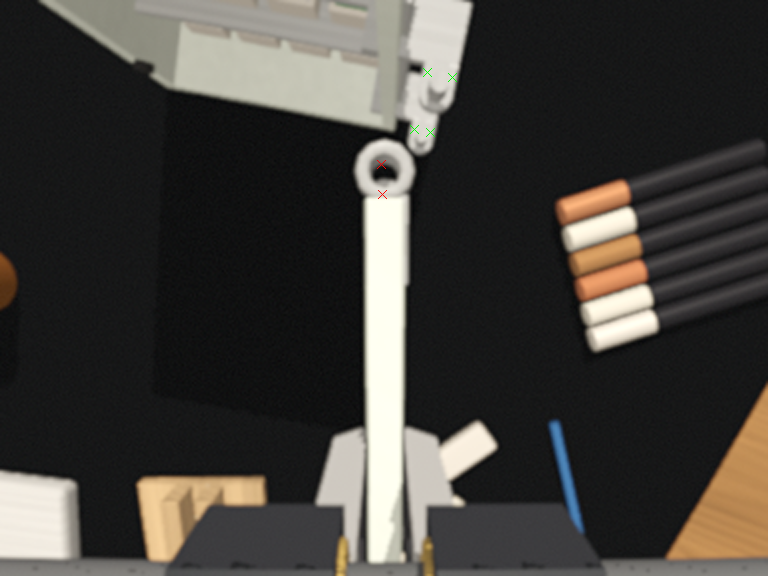

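```bash
python3 - <<'E'
import cv2
a=cv2.imread('pics/w2.png')[20:110,225:325]
a=cv2.resize(a,(700,630),interpolation=cv2.INTER_CUBIC)[:595]
for k in range(0,100,10):
    cv2.putText(a,str(225+k),(7*k,10),0,.4,(0,255,255));cv2.putText(a,str(20+k),(0,7*k+4),0,.4,(0,255,255))
cv2.imwrite('pics/w2z.png',a)
E
```

```text
(no output)
```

View pics/w2z.png

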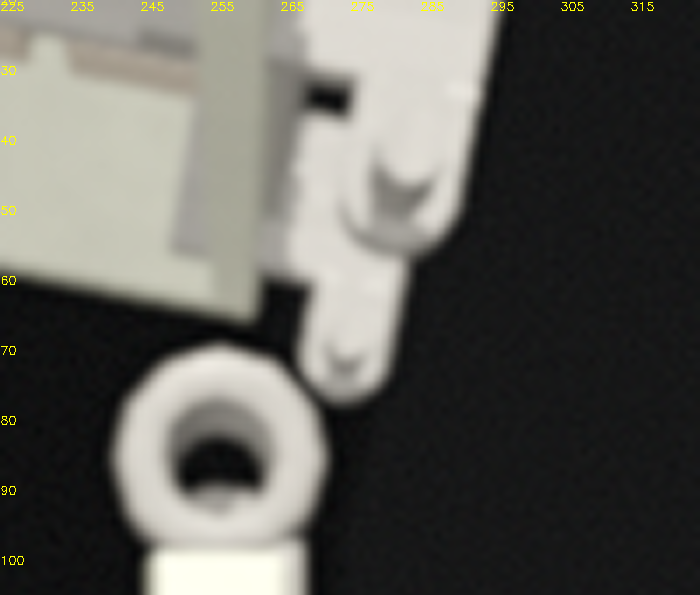

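```bash
python3 - <<'E'
from t import *
o=dict(ee_pos=np.array([0.70422129,0.01203241,0.23642152]),eef_rot=[-3.13628028,-2.73423423e-03,1.95247037])
k=onz('wrist',[(256.2,84.5)],.2304,o)[0];p=onz('wrist',[(281,42),(274,68.3),(281.5,49)],[.173,.058,.155],o)
print(k,p)
c,s=np.cos(cabp[2]),np.sin(cabp[2])
for q in p: 
    d=q[:2]-cabp[:2]; print('cabframe',(c*d[0]+s*d[1]).round(4),(-s*d[0]+c*d[1]).round(4))
R=Ro.from_euler('xyz',o['eef_rot']); print('move tool mm',R.inv().apply(p-k)*1e3)
print('knuckle in tool',R.inv().apply(k-o['ee_pos']))
E
```

```text
[0.67003755 0.09930921 0.2304    ] [[0.67327274 0.14264997 0.173     ]
 [0.67411379 0.14336653 0.058     ]
 [0.67539351 0.142505   0.155     ]]
cabframe -0.0838 -0.0984
cabframe -0.0832 -0.0993
cabframe -0.0843 -0.1004
move tool mm [[ 38.85994458  19.45094543  57.40394682]
 [ 38.89724347  21.10928835 172.39729161]
 [ 37.88626449  21.46069962  75.39092912]]
knuckle in tool [0.09371233 0.00081777 0.00627352]
```

```bash
cat >> t.py <<'E'
PIN=np.array([.6737,.1429]); KN=np.array([.0937,.0008])
def tgt(zd,psi,pin=PIN,kn=KN):
    c,s=np.cos(psi),np.sin(psi); return [pin[0]-c*kn[0]-s*kn[1],pin[1]-s*kn[0]+c*kn[1],zd+.168]
def rep(zd,psi=1.954,pin=PIN,kn=KN):
    o=ctrl.get_obs();delta(tgt(zd,psi,pin,kn),psi)
    R=Ro.from_euler('xyz',o['eef_rot']);print('knuckle-pin in tool xy mm',(R.inv().apply(np.r_[R.apply([kn[0],kn[1],0])[:2]+o['ee_pos'][:2]-pin,0])*1e3).round(1)[:2],'door z',(o['ee_pos'][2]-.168).round(4),'F',o['force'].round(1),'M',o['moment'].round(2))
E
python3 -c "
from t import *
rep(.05)"
```

```text
shift mm (tool now) [39.3 20.1 18.4] in target axes [39.3 20.  18.4] turn deg [-0.31 -0.17 -0.11]
knuckle-pin in tool xy mm [-39.3 -19.8] door z 0.0684 F [-0.4  0.  -4.3] M [-0.03 -0.14 -0.05]
```

Request:
{"name": "play_rows", "arguments": {"commands": [{"dx": 0.008,"dy": 0.004,"dz": 0.003,"ax": -0.3,"ay": -0.17,"az": -0.1},{"dx": 0.012,"dy": 0.006,"dz": 0.004,"ax": 0,"ay": 0,"az": 0},{"dx": 0.01,"dy": 0.005,"dz": 0.003,"ax": 0,"ay": 0,"az": 0},{"dx": 0.004,"dy": 0.002,"dz": 0.002,"ax": 0,"ay": 0,"az": 0},{"dx": 0,"dy": 0,"dz": 0,"ax": 0,"ay": 0,"az": 0}]}}

```text
time_s: 6.92
ee_pos: [0.7067, 0.0496, 0.223]
eef_rot: [-3.141, 0.0, 1.949]
force: [0.0, 0.2, -4.3]
grip_width: 0.0097
```

```bash
python3 -c "
from t import *
rep(.045)"
```

```text
shift mm (tool now) [ 5.2  3.4 10. ] in target axes [ 5.2  3.4 10. ] turn deg [-0.02  0.03 -0.27]
knuckle-pin in tool xy mm [-5.2 -3. ] door z 0.055 F [ 0.   0.2 -4.3] M [-0.07 -0.13  0.05]
```

Request:
{"name": "play_rows", "arguments": {"commands": [{"dx": 0.0022,"dy": 0.0015,"dz": 0.004,"ax": 0,"ay": 0,"az": -0.25},{"dx": 0.002,"dy": 0.001,"dz": 0.003,"ax": 0,"ay": 0,"az": 0},{"dx": 0.001,"dy": 0.0005,"dz": 0.002,"ax": 0,"ay": 0,"az": 0},{"dx": 0,"dy": 0,"dz": 0,"ax": 0,"ay": 0,"az": 0},{"dx": 0,"dy": 0,"dz": 0,"ax": 0,"ay": 0,"az": 0}]}}

```text
time_s: 7.33
ee_pos: [0.7076, 0.0557, 0.2129]
eef_rot: [-3.141, 0.001, 1.954]
force: [0.3, 0.1, -4.2]
grip_width: 0.0097
```

```bash
python3 - <<'E'
from t import *
rep(.040)
o,im=grab('wrist','w3.png'); print(o['ee_pos'].tolist(),o['eef_rot'].tolist())
_,im2=grab('scene','s3.png')
a=cv2.resize(im[50:130,210:300,::-1],None,fx=6,fy=6,interpolation=cv2.INTER_CUBIC)
for k in range(0,90,10): cv2.putText(a,str(210+k),(6*k,10),0,.4,(0,255,255));cv2.putText(a,str(50+k),(0,6*k+4),0,.4,(0,255,255))
u=proj('scene',[.674,.143,.1])[0].astype(int);print(u)
b=cv2.resize(im2[u[1]-60:u[1]+60,u[0]-32:u[0]+32,::-1],None,fx=4,fy=4,interpolation=cv2.INTER_CUBIC)
cv2.imwrite('pics/w3b.png',np.hstack([a,b]))
E
```

```text
shift mm (tool now) [-0.2  0.4  4.9] in target axes [-0.2  0.4  4.9] turn deg [-0.04  0.04 -0.  ]
knuckle-pin in tool xy mm [ 0.2 -0.4] door z 0.0449 F [ 0.3  0.1 -4.2] M [-0.03 -0.17 -0.05]
[0.707595360324016, 0.05572618033317802, 0.21288250272755813] [-3.1408369870979023, 0.0006478203870323718, 1.9539347615865612]
[364 245]
```

View pics/w3b.png

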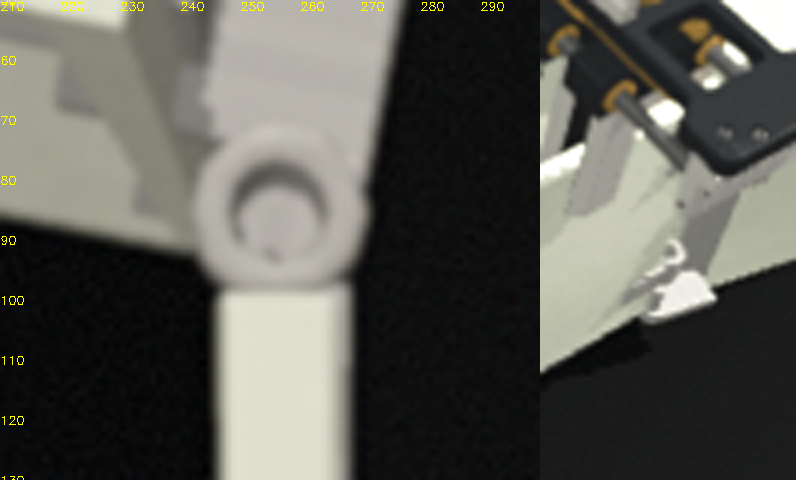

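```bash
python3 - <<'E'
from t import *
o=dict(ee_pos=np.array([0.707595360324016,0.05572618033317802,0.21288250272755813]),eef_rot=[-3.1408369870979023,0.0006478203870323718,1.9539347615865612])
k=onz('wrist',[(254.8,84.7)],.2069,o)[0]; R=Ro.from_euler('xyz',o['eef_rot'])
print(k,'kn tool',R.inv().apply(k-o['ee_pos']))
for z in(.173,.1849): print(z,proj('wrist',[k[0],k[1],z],o), 'px/mm',.273/(.383-z)) 
im=cv2.imread('pics/w3.png')
g=cv2.cvtColor(im,6); print(g[76:96,244:268])
E
```

```text
[0.67258005 0.14247911 0.2069    ] kn tool [ 9.35567296e-02 -4.09556702e-05  5.92192866e-03]
0.173 [[255.10160317  90.38645055]] px/mm 1.3
0.1849 [[255.00775536  88.61659199]] px/mm 1.3780918727915195
[[132 155 173 183 184 181 175 167 160 153 146 140 140 146 154 160 166 171
  174 176 178 177 175 178]
 [152 171 180 182 179 174 165 150 134 123 114 108 110 116 125 136 149 162
  171 175 176 177 177 177]
 [166 178 180 177 173 164 148 124 105  95  92  92  94  98 103 112 126 144
  163 171 176 177 177 176]
 [173 180 178 174 165 147 123  98  87  86  89  95  98  98 100 101 108 125
  147 164 174 177 177 176]
 [175 180 177 171 155 126  98  85  86  95 104 112 115 113 108 106 105 109
  126 149 168 177 179 178]
 [177 180 177 168 147 110  85  89 106 123 136 146 149 144 135 125 116 110
  113 136 160 175 179 180]
 [179 181 177 166 139 102  88 108 136 156 166 172 173 168 161 154 142 124
  111 126 153 173 179 180]
 [180 181 177 164 132 101 108 137 161 173 177 177 179 176 176 173 166 146
  121 120 146 170 178 179]
 [178 180 176 160 128 110 135 161 173 178 178 177 176 177 178 180 179 164
  138 122 141 166
[... 421 characters left out ...]
75 178 175 162 140 146 171 179 177 175 175 176 177 179 181 182 179
  173 169 172 177 178 174]
 [165 174 176 178 172 158 157 172 178 175 172 172 175 178 180 181 179 174
  170 171 176 178 176 171]
 [159 172 177 179 179 174 171 174 175 170 161 161 170 177 179 179 176 172
  173 176 178 177 173 166]
 [150 168 175 178 181 182 181 179 176 170 158 151 161 174 178 177 176 176
  178 180 178 174 168 155]
 [130 157 170 175 179 182 184 184 183 180 171 161 164 175 182 183 183 183
  182 179 174 168 159 138]
 [101 136 157 169 175 179 183 185 186 188 185 180 181 185 187 188 187 185
  181 176 168 158 141 112]
 [ 69 107 136 156 168 174 179 182 183 185 186 187 187 186 186 185 183 181
  176 169 158 140 114  81]]
```

```bash
python3 - <<'E'
from t import *
o3=dict(ee_pos=np.array([0.707595360324016,0.05572618033317802,0.21288250272755813]),eef_rot=[-3.1408369870979023,0.0006478203870323718,1.9539347615865612])
o2=dict(ee_pos=np.array([0.70422129,0.01203241,0.23642152]),eef_rot=[-3.13628028,-2.73423423e-03,1.95247037])
d=np.array([np.cos(1.954),np.sin(1.954)])
for nm,o in(('w2',o2),('w3',o3)):
  for sh in(0,.003):
    P=PIN+d*sh
    for t,r,z in(('tip c',0,.173),('tip front',-.004,.173),('base front',-.004,.155),('shoulder front',-.007,.155)):
        print(nm,sh,t,proj('wrist',[*(P+d*r),z],o).round(1))
g=cv2.cvtColor(cv2.imread('pics/w2.png'),6); print(g[30:60:1,272:290])
E
```

```text
w2 0 tip c [[281.6  41.9]]
w2 0 tip front [[281.5  47.3]]
w2 0 base front [[279.8  52.7]]
w2 0 shoulder front [[279.7  56.5]]
w2 0.003 tip c [[281.7  37.8]]
w2 0.003 tip front [[281.6  43.3]]
w2 0.003 base front [[279.8  49. ]]
w2 0.003 shoulder front [[279.8  52.7]]
w3 0 tip c [[256.7  90.4]]
w3 0 tip front [[256.7  96.1]]
w3 0 base front [[256.7  98. ]]
w3 0 shoulder front [[256.7 101.9]]
w3 0.003 tip c [[256.7  86.1]]
w3 0.003 tip front [[256.7  91.9]]
w3 0.003 base front [[256.7  94.1]]
w3 0.003 shoulder front [[256.7  98. ]]
[[158 167 173 184 201 213 217 219 218 216 216 215 216 216 217 217 218 218]
 [116 123 131 155 190 210 218 219 218 216 216 216 216 216 215 216 218 221]
 [ 72  80  95 141 189 211 217 218 217 216 217 216 217 217 216 216 219 226]
 [ 30  37  67 137 193 214 218 216 216 216 217 217 217 217 216 216 219 224]
 [ 15  18  63 142 197 216 218 217 216 216 216 216 216 217 216 216 216 218]
 [ 44  38  85 157 202 217 219 218 217 217 215 216 217 218 217 216 215 216]
 [118 104 125 175 208 219 219 218 217 215 215 216 218 220 218 217 216 216]
 [182 171 173 195 213 220 220 218 216 2
[... 986 characters left out ...]
174 201 214 216 203 163]
 [210 193 177 188 199 187 166 156 154 149 147 160 185 203 212 207 180 126]
 [213 200 178 171 180 175 163 161 161 161 160 163 173 186 196 186 146  82]
 [216 209 189 165 155 154 154 158 161 163 163 161 160 164 167 148  98  46]
 [218 216 204 181 158 145 144 149 153 156 155 152 146 138 125  96  53  25]
 [217 217 214 203 186 166 153 146 145 145 139 130 119 102  79  50  27  21]
 [217 217 217 215 207 197 184 172 165 156 136 107  81  62  41  25  21  21]
 [218 217 218 217 216 214 208 202 197 186 150  93  50  30  22  20  19  21]
 [222 219 217 217 217 218 218 217 214 200 158  88  32  19  23  23  22  23]
 [225 222 218 217 218 220 222 221 218 198 152  82  28  17  21  23  23  23]]
```

Request:
{"name": "play_rows", "arguments": {"commands": [{"dx": 0.001,"dy": 0.0003,"dz": 0.003,"ax": 0,"ay": 0,"az": 0},{"dx": 0,"dy": 0,"dz": 0.003,"ax": 0,"ay": 0,"az": 0},{"dx": 0,"dy": 0,"dz": 0.0015,"ax": 0,"ay": 0,"az": 0},{"dx": 0,"dy": 0,"dz": 0,"ax": 0,"ay": 0,"az": 0},{"dx": 0,"dy": 0,"dz": 0,"ax": 0,"ay": 0,"az": 0}]}}

```text
time_s: 7.85
ee_pos: [0.7076, 0.0562, 0.205]
eef_rot: [-3.141, 0.001, 1.953]
force: [0.2, -0.1, -4.3]
grip_width: 0.0102
```

```bash
sed -i 's/^PIN=.*;/PIN=np.array([.6732,.1441]);/' t.py; python3 -c "
from t import *
rep(.03)"
```

```text
shift mm (tool now) [0.7 0.2 7. ] in target axes [0.7 0.2 7. ] turn deg [-0.01  0.05 -0.05]
knuckle-pin in tool xy mm [-0.7 -0.1] door z 0.037 F [ 0.2 -0.1 -4.3] M [ 0.05 -0.1  -0.  ]
```

Request:
{"name": "play_rows", "arguments": {"commands": [{"dx": 0.0007,"dy": 0,"dz": 0.001,"ax": 0,"ay": 0,"az": 0},{"dx": 0,"dy": 0,"dz": 0.001,"ax": 0,"ay": 0,"az": 0},{"dx": 0,"dy": 0,"dz": 0.001,"ax": 0,"ay": 0,"az": 0},{"dx": 0,"dy": 0,"dz": 0.001,"ax": 0,"ay": 0,"az": 0},{"dx": 0,"dy": 0,"dz": 0,"ax": 0,"ay": 0,"az": 0}]}}

```text
time_s: 8.27
ee_pos: [0.7074, 0.0569, 0.2008]
eef_rot: [3.141, 0.001, 1.953]
force: [0.6, 0.4, -3.1]
grip_width: 0.0099
```

```bash
python3 -c "
from t import *
rep(.03)"
```

```text
shift mm (tool now) [-0.   0.1  2.8] in target axes [-0.   0.1  2.8] turn deg [ 0.01  0.06 -0.06]
knuckle-pin in tool xy mm [ 0. -0.] door z 0.0328 F [ 0.6  0.4 -3.1] M [-0.01 -0.08 -0.03]
```

Request:
{"name": "play_rows", "arguments": {"commands": [{"dx": 0,"dy": 0,"dz": 0.0007,"ax": 0,"ay": 0,"az": 0},{"dx": 0,"dy": 0,"dz": 0.0007,"ax": 0,"ay": 0,"az": 0},{"dx": 0,"dy": 0,"dz": 0.0007,"ax": 0,"ay": 0,"az": 0},{"dx": 0,"dy": 0,"dz": 0,"ax": 0,"ay": 0,"az": 0},{"dx": 0,"dy": 0,"dz": 0,"ax": 0,"ay": 0,"az": 0}]}}

```text
time_s: 8.68
ee_pos: [0.7078, 0.057, 0.1992]
eef_rot: [3.14, 0.001, 1.953]
force: [1.2, 1.0, -3.9]
grip_width: 0.0095
```

```bash
python3 -c "
from t import *
rep(.03)"
```

```text
shift mm (tool now) [-0.  -0.3  1.2] in target axes [-0.  -0.3  1.2] turn deg [ 0.11  0.07 -0.07]
knuckle-pin in tool xy mm [0.  0.4] door z 0.0312 F [ 1.2  1.  -3.9] M [ 0.1  -0.25 -0.11]
```

Request:
{"name": "play_rows", "arguments": {"commands": [{"dx": 0.0001,"dy": 0.0004,"dz": 0.0007,"ax": 0,"ay": 0,"az": 0},{"dx": 0,"dy": 0,"dz": 0.0007,"ax": 0,"ay": 0,"az": 0},{"dx": 0,"dy": 0,"dz": 0.0007,"ax": 0,"ay": 0,"az": 0},{"dx": 0,"dy": 0,"dz": 0.0007,"ax": 0,"ay": 0,"az": 0},{"dx": 0,"dy": 0,"dz": 0,"ax": 0,"ay": 0,"az": 0}]}}

```text
time_s: 9.1
ee_pos: [0.7079, 0.0572, 0.1956]
eef_rot: [3.141, 0.001, 1.953]
force: [0.8, 0.4, -4.3]
grip_width: 0.0097
```

```bash
cat >> t.py <<'E'
def st():
    o=ctrl.get_obs();R=Ro.from_euler('xyz',o['eef_rot']);rep(.0145)
    print('F tool',R.inv().apply(o['force']).round(2),'M tool',R.inv().apply(o['moment']).round(2))
E
python3 -c "
from t import *
st()"
```

```text
shift mm (tool now) [-0.1 -0.5 13.1] in target axes [-0.1 -0.5 13.1] turn deg [ 0.05  0.06 -0.06]
knuckle-pin in tool xy mm [0.1 0.6] door z 0.0276 F [ 0.8  0.4 -4.3] M [ 0.   -0.28 -0.08]
F tool [0.09 0.9  4.32] M tool [-0.26 -0.11  0.08]
```

Request:
{"name": "play_rows", "arguments": {"commands": [{"dx": 0,"dy": 0.0004,"dz": 0.001,"ax": 0,"ay": 0,"az": 0},{"dx": 0,"dy": 0,"dz": 0.001,"ax": 0,"ay": 0,"az": 0},{"dx": 0,"dy": 0,"dz": 0.001,"ax": 0,"ay": 0,"az": 0},{"dx": 0,"dy": 0,"dz": 0.001,"ax": 0,"ay": 0,"az": 0},{"dx": 0,"dy": 0,"dz": 0,"ax": 0,"ay": 0,"az": 0}]}}

```text
time_s: 9.52
ee_pos: [0.7082, 0.0573, 0.1909]
eef_rot: [3.141, 0.001, 1.953]
force: [-0.6, 0.1, -3.4]
grip_width: 0.0093
```

```bash
python3 -c "
from t import *
st()"
```

```text
shift mm (tool now) [-0.1 -0.8  8.4] in target axes [-0.1 -0.8  8.4] turn deg [ 0.01  0.06 -0.05]
knuckle-pin in tool xy mm [0.1 0.9] door z 0.0229 F [-0.6  0.1 -3.4] M [-0.   -0.08 -0.03]
F tool [ 0.33 -0.54  3.45] M tool [-0.07 -0.03  0.03]
```

Request:
{"name": "play_rows", "arguments": {"commands": [{"dx": 0,"dy": 0,"dz": 0.001,"ax": 0,"ay": 0,"az": 0},{"dx": 0,"dy": 0,"dz": 0.001,"ax": 0,"ay": 0,"az": 0},{"dx": 0,"dy": 0,"dz": 0.001,"ax": 0,"ay": 0,"az": 0},{"dx": 0,"dy": 0,"dz": 0.001,"ax": 0,"ay": 0,"az": 0},{"dx": 0,"dy": 0,"dz": 0,"ax": 0,"ay": 0,"az": 0}]}}

```text
time_s: 9.93
ee_pos: [0.7082, 0.0573, 0.1865]
eef_rot: [3.141, 0.001, 1.953]
force: [-0.3, -0.3, -3.7]
grip_width: 0.0098
```

```bash
python3 -c "
from t import *
st()"
```

```text
shift mm (tool now) [-0.1 -0.8  4. ] in target axes [-0.1 -0.8  4. ] turn deg [ 0.01  0.06 -0.06]
knuckle-pin in tool xy mm [0.1 0.9] door z 0.0185 F [-0.3 -0.3 -3.7] M [ 0.02 -0.13 -0.03]
F tool [-0.17 -0.35  3.69] M tool [-0.13 -0.03  0.03]
```

Request:
{"name": "play_rows", "arguments": {"commands": [{"dx": 0,"dy": 0,"dz": 0.0009,"ax": 0,"ay": 0,"az": 0},{"dx": 0,"dy": 0,"dz": 0.0009,"ax": 0,"ay": 0,"az": 0},{"dx": 0,"dy": 0,"dz": 0.0006,"ax": 0,"ay": 0,"az": 0},{"dx": 0,"dy": 0,"dz": 0.0004,"ax": 0,"ay": 0,"az": 0},{"dx": 0,"dy": 0,"dz": 0,"ax": 0,"ay": 0,"az": 0}]}}

```text
time_s: 10.35
ee_pos: [0.7082, 0.0573, 0.1833]
eef_rot: [3.141, 0.001, 1.953]
force: [0.4, 0.2, -3.9]
grip_width: 0.0099
```

```bash
python3 -c "
from t import *
st()"
```

```text
shift mm (tool now) [-0.1 -0.8  0.8] in target axes [-0.1 -0.8  0.8] turn deg [ 0.01  0.06 -0.05]
knuckle-pin in tool xy mm [0.1 0.9] door z 0.0153 F [ 0.4  0.2 -3.9] M [ 0.01 -0.09  0.02]
F tool [0.06 0.46 3.95] M tool [-0.09 -0.03 -0.02]
```

Request:
{"name": "play_rows", "arguments": {"commands": [{"dx": 0,"dy": 0,"dz": 0.0004,"ax": 0,"ay": 0,"az": 0},{"dx": 0,"dy": 0,"dz": 0.0004,"ax": 0,"ay": 0,"az": 0},{"dx": 0,"dy": 0,"dz": 0.0002,"ax": 0,"ay": 0,"az": 0},{"dx": 0,"dy": 0,"dz": 0,"ax": 0,"ay": 0,"az": 0},{"dx": 0,"dy": 0,"dz": 0,"ax": 0,"ay": 0,"az": 0}]}}

```text
time_s: 10.77
ee_pos: [0.7083, 0.0573, 0.183]
eef_rot: [3.141, 0.001, 1.953]
force: [-0.1, 0.5, -3.5]
grip_width: 0.0096
```

```bash
python3 -c "
from t import *
st()"
```

```text
shift mm (tool now) [-0.  -0.9  0.5] in target axes [-0.  -0.9  0.5] turn deg [ 0.06  0.07 -0.06]
knuckle-pin in tool xy mm [0. 1.] door z 0.015 F [-0.1  0.5 -3.5] M [-0.07 -0.09  0.04]
F tool [0.48 0.07 3.47] M tool [-0.05 -0.1  -0.04]
```

Request:
{"name": "play_rows", "arguments": {"commands": [{"dx": 0,"dy": 0,"dz": 0.0006,"ax": 0,"ay": 0,"az": 0},{"dx": 0,"dy": 0,"dz": 0.0008,"ax": 0,"ay": 0,"az": 0},{"dx": 0,"dy": 0,"dz": 0.0008,"ax": 0,"ay": 0,"az": 0},{"dx": 0,"dy": 0,"dz": 0.0008,"ax": 0,"ay": 0,"az": 0},{"dx": 0,"dy": 0,"dz": 0.0008,"ax": 0,"ay": 0,"az": 0}]}}

```text
time_s: 11.18
ee_pos: [0.7089, 0.0572, 0.1824]
eef_rot: [3.137, 0.002, 1.953]
force: [-2.7, -0.1, 6.5]
grip_width: 0.0096
```

```bash
python3 -c "
from t import *
st()"
```

```text
shift mm (tool now) [ 0.2 -1.5 -0.1] in target axes [ 0.2 -1.5 -0.1] turn deg [ 0.28  0.14 -0.05]
knuckle-pin in tool xy mm [-0.2  1.6] door z 0.0144 F [-2.7 -0.1  6.5] M [0.19 0.76 0.25]
F tool [ 0.87 -2.55 -6.5 ] M tool [ 0.63  0.46 -0.25]
```

Request:
{"name": "play_rows", "arguments": {"commands": [{"dx": 0,"dy": -0.0004,"dz": -0.0003,"ax": 0.25,"ay": 0.1,"az": 0},{"dx": 0,"dy": 0,"dz": 0,"ax": 0,"ay": 0,"az": 0},{"dx": 0,"dy": 0,"dz": 0,"ax": 0,"ay": 0,"az": 0},{"dx": 0,"dy": 0,"dz": 0,"ax": 0,"ay": 0,"az": 0},{"dx": 0,"dy": 0,"dz": 0,"ax": 0,"ay": 0,"az": 0}], "squeeze": 4}}

```text
time_s: 11.6
ee_pos: [0.7087, 0.0566, 0.1818]
eef_rot: [-3.141, 0.001, 1.953]
force: [0.4, -1.1, 1.1]
grip_width: 0.01
```

Request:
{"name": "play_rows", "arguments": {"commands": [{"dx": 0,"dy": 0,"dz": 0,"ax": 0,"ay": 0,"az": 0},{"dx": 0,"dy": 0,"dz": 0,"ax": 0,"ay": 0,"az": 0},{"dx": 0,"dy": 0,"dz": 0,"ax": 0,"ay": 0,"az": 0},{"dx": 0,"dy": 0,"dz": 0,"ax": 0,"ay": 0,"az": 0},{"dx": 0,"dy": 0,"dz": 0,"ax": 0,"ay": 0,"az": 0}], "claw": 0.35}}

```text
time_s: 12.02
ee_pos: [0.7088, 0.057, 0.1818]
eef_rot: [3.141, 0.001, 1.953]
force: [0.5, 0.0, -0.2]
grip_width: 0.0324
```

```bash
python3 - <<'E'
from t import *
st()
o,im=grab('wrist','w4.png'); _,s=grab('scene','s4.png')
a=cv2.resize(im[40:240,150:360,::-1],None,fx=2,fy=2,interpolation=cv2.INTER_CUBIC)
b=cv2.resize(s[170:303,290:415,::-1],None,fx=3,fy=3,interpolation=cv2.INTER_CUBIC)
cv2.imwrite('pics/w4b.png',np.hstack([a[:399],b]))
E
```

```text
shift mm (tool now) [ 0.4 -1.3 -0.7] in target axes [ 0.4 -1.3 -0.7] turn deg [ 0.03  0.06 -0.06]
knuckle-pin in tool xy mm [-0.4  1.4] door z 0.0138 F [ 0.5  0.  -0.2] M [-0.01 -0.13  0.04]
F tool [-0.14  0.46  0.24] M tool [-0.11 -0.06 -0.04]
```

View pics/w4b.png

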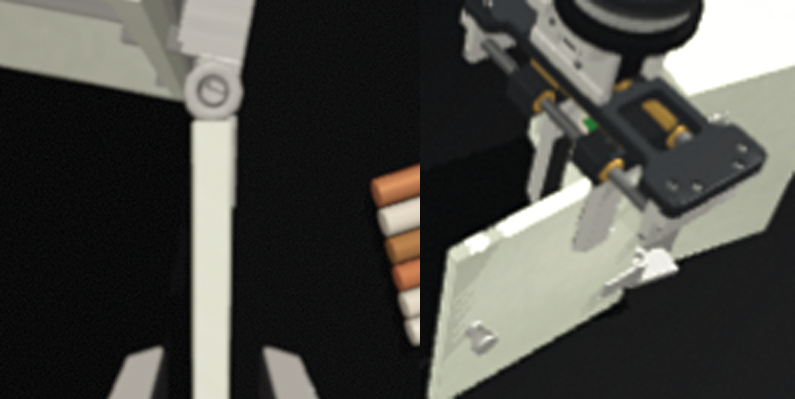

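Request:
{"name": "play_rows", "arguments": {"commands": [{"dx": 0,"dy": -0.002,"dz": 0,"ax": 0,"ay": 0,"az": 1.2},{"dx": 0,"dy": -0.003,"dz": 0,"ax": 0,"ay": 0,"az": 2},{"dx": 0.0001,"dy": -0.0045,"dz": 0,"ax": 0,"ay": 0,"az": 2.8},{"dx": 0.0001,"dy": -0.0045,"dz": 0,"ax": 0,"ay": 0,"az": 2.8},{"dx": 0.0001,"dy": -0.0045,"dz": 0,"ax": 0,"ay": 0,"az": 2.8}], "claw": 0.19}}

```text
time_s: 12.53
ee_pos: [0.6905, 0.0517, 0.1814]
eef_rot: [3.141, 0.001, 1.739]
force: [0.4, 0.1, -0.8]
grip_width: 0.0177
```

```bash
cat >> t.py <<'E'
H=np.array([.6740,.1437]); YS=cabp[2]
def sw(r=.094,dz=.182):
    o=ctrl.get_obs();R=Ro.from_euler('xyz',o['eef_rot']);v=R.inv().apply(np.r_[H-o['ee_pos'][:2],0])
    print('H in tool mm',(v*1e3).round(1),'open(tool) deg',np.degrees(o['eef_rot'][2]+np.pi/2-YS).round(1),'z',o['ee_pos'][2].round(4),'tilt',np.degrees((R.inv()*Ro.from_euler('xyz',[np.pi,0,o['eef_rot'][2]])).as_rotvec()).round(2),'Ft',R.inv().apply(o['force']).round(1),'w',o['grip_width'].round(4))
E
python3 -c "
from t import *
sw()"
```

```text
Traceback (most recent call last):
  File "t.py", line 21, in sw
    print('H in tool mm',(v*1e3).round(1),'open(tool) deg',np.degrees(o['eef_rot'][2]+np.pi/2-YS).round(1),'z',o['ee_pos'][2].round(4),'tilt',np.degrees((R.inv()*Ro.from_euler('xyz',[np.pi,0,o['eef_rot'][2]])).as_rotvec()).round(2),'Ft',R.inv().apply(o['force']).round(1),'w',o['grip_width'].round(4))
                                                                                                                                                                                                                                                                                    ^^^^^^^^^^^^^^^^^^^^^
AttributeError: 'float' object has no attribute 'round'
```

Request:
{"name": "play_rows", "arguments": {"commands": [{"dx": 0.0001,"dy": -0.0046,"dz": 0,"ax": 0,"ay": 0,"az": 2.7},{"dx": 0.0001,"dy": -0.0046,"dz": 0,"ax": 0,"ay": 0,"az": 2.7},{"dx": 0.0001,"dy": -0.0046,"dz": 0,"ax": 0,"ay": 0,"az": 2.7},{"dx": 0.0001,"dy": -0.0046,"dz": 0,"ax": 0,"ay": 0,"az": 2.7},{"dx": 0.0001,"dy": -0.0046,"dz": 0,"ax": 0,"ay": 0,"az": 2.7}]}}

```text
time_s: 12.95
ee_pos: [0.6659, 0.0502, 0.1815]
eef_rot: [3.14, 0.0, 1.485]
force: [0.4, 0.4, 0.1]
grip_width: 0.0175
```

```bash
sed -i "s/o\['grip_width'\].round(4)/round(o['grip_width'],4)/" t.py; python3 -c "
from t import *
sw()"
```

```text
H in tool mm [93.8  0.1 -0. ] open(tool) deg 74.2 z 0.1815 tilt [0.09 0.02 0.  ] Ft [ 0.4  0.3 -0.1] w 0.0175
```

Tracking well; continue to about 22° open.

Request:
{"name": "play_rows", "arguments": {"commands": [{"dx": 0.0001,"dy": -0.0046,"dz": 0,"ax": 0,"ay": 0,"az": 2.8},{"dx": 0.0001,"dy": -0.0046,"dz": 0,"ax": 0,"ay": 0,"az": 2.8},{"dx": 0.0001,"dy": -0.0046,"dz": 0,"ax": 0,"ay": 0,"az": 2.8},{"dx": 0.0001,"dy": -0.0046,"dz": 0,"ax": 0,"ay": 0,"az": 2.8},{"dx": 0.0001,"dy": -0.0046,"dz": 0,"ax": 0,"ay": 0,"az": 2.8}]}}

```text
time_s: 13.37
ee_pos: [0.6417, 0.0548, 0.1819]
eef_rot: [3.139, -0.0, 1.221]
force: [0.9, 0.0, 0.1]
grip_width: 0.0181
```

Request:
{"name": "play_rows", "arguments": {"commands": [{"dx": 0.0001,"dy": -0.0046,"dz": 0,"ax": 0,"ay": 0,"az": 2.8},{"dx": 0.0001,"dy": -0.0046,"dz": 0,"ax": 0,"ay": 0,"az": 2.8},{"dx": 0.0001,"dy": -0.0046,"dz": 0,"ax": 0,"ay": 0,"az": 2.8},{"dx": 0.0001,"dy": -0.0046,"dz": 0,"ax": 0,"ay": 0,"az": 2.8},{"dx": 0.0001,"dy": -0.0046,"dz": 0,"ax": 0,"ay": 0,"az": 2.8}]}}

```text
time_s: 13.78
ee_pos: [0.6197, 0.0653, 0.1823]
eef_rot: [3.138, -0.002, 0.958]
force: [0.0, -0.6, -0.7]
grip_width: 0.0178
```

```bash
python3 -c "
from t import *
sw()"
```

```text
H in tool mm [95.3 -0.7  0.2] open(tool) deg 44.0 z 0.1823 tilt [ 0.18 -0.1  -0.  ] Ft [-0.5  0.4  0.7] w 0.0178
```

Request:
{"name": "play_rows", "arguments": {"commands": [{"dx": 0.0004,"dy": -0.0045,"dz": 0,"ax": 0.1,"ay": 0,"az": 2.8},{"dx": 0.0003,"dy": -0.0042,"dz": 0,"ax": 0,"ay": 0,"az": 2.6},{"dx": 0.0003,"dy": -0.004,"dz": 0,"ax": 0,"ay": 0,"az": 2.4},{"dx": 0.0002,"dy": -0.004,"dz": 0,"ax": 0,"ay": 0,"az": 2.4},{"dx": 0.0001,"dy": -0.0035,"dz": 0,"ax": 0,"ay": 0,"az": 2.2}]}}

```text
time_s: 14.2
ee_pos: [0.6037, 0.0796, 0.1828]
eef_rot: [3.14, -0.003, 0.723]
force: [0.7, -0.3, 0.4]
grip_width: 0.0178
```

Request:
{"name": "play_rows", "arguments": {"commands": [{"dx": 0,"dy": -0.003,"dz": 0,"ax": 0,"ay": 0,"az": 1.8},{"dx": 0,"dy": -0.002,"dz": 0,"ax": 0,"ay": 0,"az": 1.2},{"dx": 0,"dy": -0.0012,"dz": 0,"ax": 0,"ay": 0,"az": 0.7},{"dx": 0,"dy": -0.0006,"dz": 0,"ax": 0,"ay": 0,"az": 0.3},{"dx": 0,"dy": 0,"dz": 0,"ax": 0,"ay": 0,"az": 0}]}}

```text
time_s: 14.62
ee_pos: [0.5983, 0.0853, 0.1834]
eef_rot: [3.14, -0.004, 0.643]
force: [-0.3, -0.3, -0.6]
grip_width: 0.0174
```

```bash
python3 - <<'E'
from t import *
sw()
o,im=grab('wrist','w5.png')
cv2.imwrite('pics/w5b.png',cv2.resize(im[20:260,110:400,::-1],None,fx=2,fy=2,interpolation=cv2.INTER_CUBIC))
E
```

```text
H in tool mm [95.6 -1.3  0.4] open(tool) deg 26.0 z 0.1834 tilt [ 0.12 -0.22 -0.  ] Ft [-0.4  0.   0.6] w 0.0174
```

View pics/w5b.png

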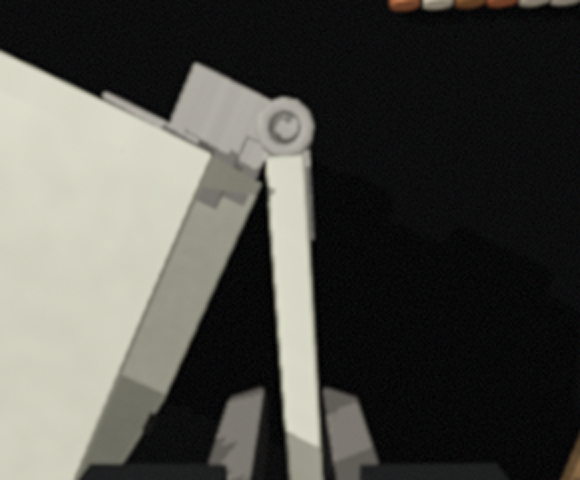

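Request:
{"name": "play_rows", "arguments": {"commands": [{"dx": 0,"dy": 0,"dz": 0,"ax": 0,"ay": 0,"az": 0},{"dx": 0,"dy": 0,"dz": 0,"ax": 0,"ay": 0,"az": 0},{"dx": 0,"dy": 0,"dz": -0.01,"ax": 0,"ay": 0,"az": 0},{"dx": 0,"dy": 0,"dz": -0.02,"ax": 0,"ay": 0,"az": 0},{"dx": 0,"dy": 0,"dz": -0.02,"ax": 0,"ay": 0,"az": 0}], "claw": 0.3}}

```text
time_s: 15.08
ee_pos: [0.5968, 0.0847, 0.2318]
eef_rot: [-3.14, 0.003, 0.644]
force: [1.0, -0.3, -0.2]
grip_width: 0.0284
```

Request:
{"name": "play_rows", "arguments": {"commands": [{"dx": 0,"dy": 0.0,"dz": 0,"ax": 0,"ay": 0,"az": 0},{"dx": -0.01,"dy": 0.015,"dz": 0,"ax": 0,"ay": 0,"az": 0},{"dx": -0.01,"dy": 0.015,"dz": 0,"ax": 0,"ay": 0,"az": 0},{"dx": -0.01,"dy": 0.01,"dz": 0,"ax": 0,"ay": 0,"az": 0},{"dx": 0,"dy": 0,"dz": 0,"ax": 0,"ay": 0,"az": 0}], "claw": 0}}

```text
time_s: 15.5
ee_pos: [0.5981, 0.0335, 0.2374]
eef_rot: [3.139, -0.004, 0.647]
force: [0.7, 0.8, -0.7]
grip_width: 0.0012
```

```bash
python3 - <<'E'
from t import *
sw()
E
```

```text
H in tool mm [126.9 -42.2   0.4] open(tool) deg 26.2 z 0.2374 tilt [ 0.13 -0.24 -0.  ] Ft [ 1.  -0.2  0.7] w 0.0012
```

Request:
{"name": "play_rows", "arguments": {"commands": [{"dx": 0,"dy": 0,"dz": 0.015,"ax": 0,"ay": 0,"az": 0},{"dx": 0,"dy": 0,"dz": 0.018,"ax": 0,"ay": 0,"az": 0},{"dx": 0,"dy": 0,"dz": 0.015,"ax": 0,"ay": 0,"az": 0},{"dx": 0,"dy": 0,"dz": 0.005,"ax": 0,"ay": 0,"az": 0},{"dx": 0,"dy": 0,"dz": 0,"ax": 0,"ay": 0,"az": 0}]}}

```text
time_s: 15.92
ee_pos: [0.598, 0.034, 0.1826]
eef_rot: [3.139, -0.005, 0.644]
force: [0.5, 1.1, 0.3]
grip_width: 0.0005
```

Request:
{"name": "play_rows", "arguments": {"commands": [{"dx": 0,"dy": -0.004,"dz": 0,"ax": 0,"ay": 0,"az": 0},{"dx": 0,"dy": -0.004,"dz": 0,"ax": 0,"ay": 0,"az": 0},{"dx": 0,"dy": -0.004,"dz": 0,"ax": 0,"ay": 0,"az": 0},{"dx": 0,"dy": -0.004,"dz": 0,"ax": 0,"ay": 0,"az": 0},{"dx": 0,"dy": -0.003,"dz": 0,"ax": 0,"ay": 0,"az": 0}]}}

```text
time_s: 16.33
ee_pos: [0.5863, 0.0513, 0.1851]
eef_rot: [3.138, -0.007, 0.645]
force: [-0.4, -0.3, -0.7]
grip_width: 0.0004
```

```bash
python3 - <<'E'
from t import *
sw()
E
```

```text
H in tool mm [125.6 -21.2   0.9] open(tool) deg 26.1 z 0.1851 tilt [ 0.22 -0.43 -0.  ] Ft [-0.5  0.   0.7] w 0.0004
```

Request:
{"name": "play_rows", "arguments": {"commands": [{"dx": -0.0003,"dy": -0.0035,"dz": 0.001,"ax": 0.2,"ay": -0.4,"az": 1.2},{"dx": -0.0004,"dy": -0.0035,"dz": 0.001,"ax": 0,"ay": 0,"az": 1.4},{"dx": -0.0004,"dy": -0.0035,"dz": 0,"ax": 0,"ay": 0,"az": 1.4},{"dx": -0.0004,"dy": -0.0035,"dz": 0,"ax": 0,"ay": 0,"az": 1.4},{"dx": -0.0004,"dy": -0.0035,"dz": 0,"ax": 0,"ay": 0,"az": 1.4}]}}

```text
time_s: 16.75
ee_pos: [0.5741, 0.0668, 0.1854]
eef_rot: [3.14, -0.003, 0.523]
force: [-0.4, 0.3, 0.1]
grip_width: 0.0007
```

Request:
{"name": "play_rows", "arguments": {"commands": [{"dx": -0.0004,"dy": -0.0032,"dz": 0,"ax": 0,"ay": 0,"az": 1.4},{"dx": -0.0004,"dy": -0.003,"dz": 0,"ax": 0,"ay": 0,"az": 1.3},{"dx": -0.0004,"dy": -0.0025,"dz": 0,"ax": 0,"ay": 0,"az": 1.1},{"dx": -0.0003,"dy": -0.002,"dz": 0,"ax": 0,"ay": 0,"az": 0.9},{"dx": -0.0002,"dy": -0.0015,"dz": 0,"ax": 0,"ay": 0,"az": 0.7}]}}

```text
time_s: 17.17
ee_pos: [0.5661, 0.0787, 0.1873]
eef_rot: [3.139, -0.006, 0.423]
force: [-0.8, -0.1, 0.5]
grip_width: 0.0005
```

```bash
python3 - <<'E'
from t import *
sw()
E
```

```text
H in tool mm [125.  -15.    0.7] open(tool) deg 13.4 z 0.1873 tilt [ 0.14 -0.36 -0.  ] Ft [-0.7 -0.2 -0.5] w 0.0005
```

Request:
{"name": "play_rows", "arguments": {"commands": [{"dx": -0.0002,"dy": -0.002,"dz": 0.002,"ax": 0.1,"ay": -0.3,"az": 1},{"dx": -0.0002,"dy": -0.002,"dz": 0.001,"ax": 0,"ay": 0,"az": 1},{"dx": -0.0002,"dy": -0.002,"dz": 0,"ax": 0,"ay": 0,"az": 1},{"dx": -0.0002,"dy": -0.0018,"dz": 0,"ax": 0,"ay": 0,"az": 1},{"dx": -0.0002,"dy": -0.0016,"dz": 0,"ax": 0,"ay": 0,"az": 0.8}]}}

```text
time_s: 17.58
ee_pos: [0.5613, 0.0878, 0.1842]
eef_rot: [3.141, -0.001, 0.331]
force: [-0.4, -1.6, 0.6]
grip_width: 0.0001
```

```bash
python3 - <<'E'
from t import *
sw()
o,im=grab('wrist','w6.png'); _,s=grab('side','d6.png')
a=cv2.resize(im[20:240,110:400,::-1],None,fx=1.5,fy=1.5,interpolation=cv2.INTER_CUBIC)
b=cv2.resize(s[150:315,140:280,::-1],None,fx=2,fy=2,interpolation=cv2.INTER_CUBIC)
cv2.imwrite('pics/w6b.png',np.hstack([a,b]))
E
```

```text
H in tool mm [ 1.247e+02 -1.620e+01  1.000e-01] open(tool) deg 8.1 z 0.1842 tilt [ 0.04 -0.05 -0.  ] Ft [-0.9  1.4 -0.6] w 0.0001
```

View pics/w6b.png

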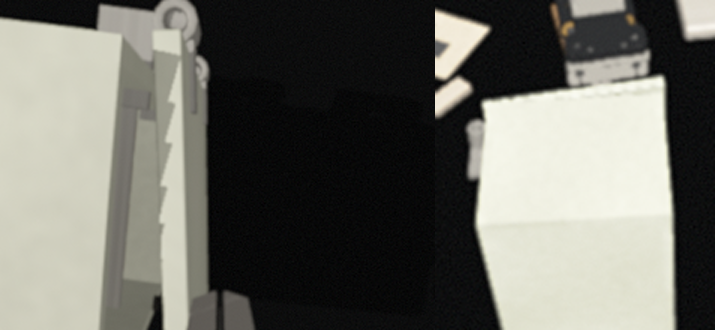

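Request:
{"name": "play_rows", "arguments": {"commands": [{"dx": -0.0001,"dy": -0.0015,"dz": 0,"ax": 0,"ay": 0,"az": 0.7},{"dx": -0.0001,"dy": -0.0015,"dz": 0,"ax": 0,"ay": 0,"az": 0.7},{"dx": -0.0001,"dy": -0.0015,"dz": 0,"ax": 0,"ay": 0,"az": 0.7},{"dx": -0.0001,"dy": -0.0015,"dz": 0,"ax": 0,"ay": 0,"az": 0.7},{"dx": -0.0001,"dy": -0.0012,"dz": 0,"ax": 0,"ay": 0,"az": 0.6}]}}

```text
time_s: 18.1
ee_pos: [0.5585, 0.0949, 0.1842]
eef_rot: [3.141, -0.001, 0.268]
force: [0.1, -0.5, -0.3]
grip_width: 0.0003
```

Request:
{"name": "play_rows", "arguments": {"commands": [{"dx": 0,"dy": -0.0011,"dz": 0,"ax": 0,"ay": 0,"az": 0.5},{"dx": 0,"dy": -0.001,"dz": 0,"ax": 0,"ay": 0,"az": 0.5},{"dx": 0,"dy": -0.001,"dz": 0,"ax": 0,"ay": 0,"az": 0.4},{"dx": 0,"dy": -0.001,"dz": 0,"ax": 0,"ay": 0,"az": 0.4},{"dx": 0,"dy": -0.001,"dz": 0,"ax": 0,"ay": 0,"az": 0.4}]}}

```text
time_s: 18.52
ee_pos: [0.5571, 0.1005, 0.1842]
eef_rot: [3.141, -0.001, 0.225]
force: [0.3, -0.6, 0.5]
grip_width: 0.0006
```

```bash
python3 - <<'E'
from t import *
sw()
E
```

```text
H in tool mm [ 1.236e+02 -1.610e+01  1.000e-01] open(tool) deg 2.0 z 0.1842 tilt [ 0.03 -0.05 -0.  ] Ft [ 0.1  0.7 -0.5] w 0.0006
```

Slow final approach to feel the bumpers.

Request:
{"name": "play_rows", "arguments": {"commands": [{"dx": 0,"dy": -0.0008,"dz": 0,"ax": 0,"ay": 0,"az": 0.3},{"dx": 0,"dy": -0.0008,"dz": 0,"ax": 0,"ay": 0,"az": 0.3},{"dx": 0,"dy": -0.0008,"dz": 0,"ax": 0,"ay": 0,"az": 0.3},{"dx": 0,"dy": -0.0008,"dz": 0,"ax": 0,"ay": 0,"az": 0.3},{"dx": 0,"dy": -0.0008,"dz": 0,"ax": 0,"ay": 0,"az": 0.3}]}}

```text
time_s: 18.93
ee_pos: [0.5561, 0.1048, 0.1842]
eef_rot: [3.141, -0.001, 0.196]
force: [-0.0, -0.4, 0.5]
grip_width: 0.0002
```

```bash
python3 - <<'E'
from t import *
sw()
E
```

```text
H in tool mm [ 1.232e+02 -1.520e+01  1.000e-01] open(tool) deg 0.3 z 0.1842 tilt [ 0.03 -0.05 -0.  ] Ft [-0.1  0.4 -0.5] w 0.0002
```

Request:
{"name": "play_rows", "arguments": {"commands": [{"dx": 0,"dy": -0.0007,"dz": 0,"ax": 0,"ay": 0,"az": 0.1},{"dx": 0,"dy": -0.0007,"dz": 0,"ax": 0,"ay": 0,"az": 0.1},{"dx": 0,"dy": -0.0007,"dz": 0,"ax": 0,"ay": 0,"az": 0.1},{"dx": 0,"dy": -0.0007,"dz": 0,"ax": 0,"ay": 0,"az": 0},{"dx": 0,"dy": -0.0007,"dz": 0,"ax": 0,"ay": 0,"az": 0}]}}

```text
time_s: 19.35
ee_pos: [0.556, 0.1052, 0.1843]
eef_rot: [3.135, -0.001, 0.188]
force: [1.5, -6.2, 0.9]
grip_width: 0.0004
```

```bash
python3 - <<'E'
from t import *
sw()
E
```

```text
H in tool mm [123.1 -15.9  -0. ] open(tool) deg -0.1 z 0.1843 tilt [ 0.38 -0.04 -0.  ] Ft [ 0.3  6.4 -0.9] w 0.0004
```

Request:
{"name": "play_rows", "arguments": {"commands": [{"dx": 0,"dy": 0,"dz": 0,"ax": 0.3,"ay": 0,"az": 0},{"dx": 0,"dy": 0,"dz": 0,"ax": 0,"ay": 0,"az": 0},{"dx": 0,"dy": 0.001,"dz": 0,"ax": 0,"ay": 0,"az": 0},{"dx": 0,"dy": 0.003,"dz": 0,"ax": 0,"ay": 0,"az": 0},{"dx": 0,"dy": 0.006,"dz": 0,"ax": 0,"ay": 0,"az": 0}]}}

```text
time_s: 19.77
ee_pos: [0.5578, 0.0957, 0.1843]
eef_rot: [3.141, -0.001, 0.188]
force: [0.3, -1.1, 0.8]
grip_width: 0.0002
```

Request:
{"name": "play_rows", "arguments": {"commands": [{"dx": 0,"dy": 0.01,"dz": 0,"ax": 0,"ay": 0,"az": 0},{"dx": 0,"dy": 0.02,"dz": 0,"ax": 0,"ay": 0,"az": 0},{"dx": 0,"dy": 0.02,"dz": -0.01,"ax": 0,"ay": 0,"az": 0},{"dx": 0,"dy": 0.01,"dz": -0.02,"ax": 0,"ay": 0,"az": 0},{"dx": 0,"dy": 0,"dz": -0.02,"ax": 0,"ay": 0,"az": 0}]}}

```text
time_s: 20.18
ee_pos: [0.5683, 0.0306, 0.2316]
eef_rot: [-3.141, 0.007, 0.189]
force: [-0.3, 0.8, -0.3]
grip_width: 0.0003
```

Request:
{"name": "play_rows", "arguments": {"commands": [{"dx": 0,"dy": 0.02,"dz": -0.03,"ax": 0,"ay": 0,"az": 0},{"dx": 0,"dy": 0.03,"dz": -0.03,"ax": 0,"ay": 0,"az": 0},{"dx": 0,"dy": 0.03,"dz": -0.02,"ax": 0,"ay": 0,"az": 0},{"dx": 0,"dy": 0,"dz": 0,"ax": 0,"ay": 0,"az": 0},{"dx": 0,"dy": 0,"dz": 0,"ax": 0,"ay": 0,"az": 0}]}}

```text
time_s: 20.6
ee_pos: [0.5841, -0.0561, 0.319]
eef_rot: [3.141, 0.003, 0.187]
force: [0.5, 0.2, -0.8]
grip_width: 0.0004
```

```bash
python3 - <<'E'
from t import *
sw()
_,w=grab('wrist','w7.png');_,s=grab('scene','s7.png');_,d=grab('side','d7.png')
z=lambda i,x,y:cv2.resize(i[y:y+200,x:x+133,::-1],None,fx=2,fy=2,interpolation=cv2.INTER_CUBIC)
cv2.imwrite('pics/w7b.png',np.hstack([cv2.resize(w[:,60:316,::-1],(266,400)),z(s,310,110),z(d,140,150)]))
E
```

```text
H in tool mm [ 125.5 -179.7   -0.5] open(tool) deg -0.2 z 0.319 tilt [0.06 0.16 0.  ] Ft [ 0.5 -0.1  0.8] w 0.0004
```

View pics/w7b.png

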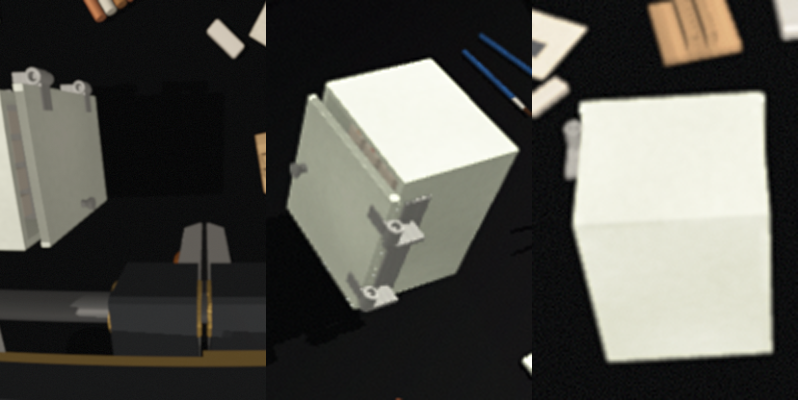

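```bash
python3 - <<'E'
from t import *
from fit import fit
s=cv2.imread('pics/s7.png')
a=cv2.resize(s[130:230,310:410],None,fx=5.9,fy=5.9,interpolation=cv2.INTER_CUBIC)
for th,c in((0,(0,0,255)),(2,(0,255,0)),(5,(255,0,0))):
    p=[*H,YS+np.radians(th)]
    q=proj('scene',[T(p,(x,y,.205)) for x,y in((-.005,.01),(-.005,.182),(.005,.182))])
    print(th,q.round(1).tolist())
    cv2.polylines(a,[((q-[309.5,129.5])*5.9).astype(int)],False,c,1)
q=proj('scene',[T(cabp,X) for X in((-.07,-.08,.22),(-.07,.08,.22))]);print(q.round(1).tolist())
cv2.polylines(a,[((q-[309.5,129.5])*5.9).astype(int)],False,(0,255,255),1)
cv2.imwrite('pics/z7.png',a)
E
```

```text
0 [[371.8, 211.2], [331.0, 156.8], [334.9, 155.9]]
2 [[371.7, 211.3], [328.6, 157.5], [332.4, 156.4]]
5 [[371.6, 211.4], [325.0, 158.6], [328.8, 157.4]]
[[378.9, 200.5], [339.7, 150.8]]
```

```bash
python3 - <<'E'
from t import *
s1=cv2.imread('pics/s7.png',0);_,im=grab('scene','s8.png');g=cv2.cvtColor(im,7)
print(g[152:166,324:345]); print('moved since',np.abs(g[130:270,315:440].astype(int)-s1[130:270,315:440]).max())
s0=cv2.imread('pics/scene0.png',0);D=cv2.absdiff(g,s0)
# bystanders: tin, jar, eraser
for n,(x,y,w,h) in dict(tin=(165,198,38,14),jar=(243,172,26,32),eraser=(265,313,40,32)).items(): print(n,(D[y:y+h,x:x+w]>40).sum())
E
```

```text
[[ 12  11  12  11  13  13  11  12  13  12  13  13  12  11  17  83 198 251
  253 251 250]
 [ 11  13  12  11  10  13  11  11  11  11  11  11  14  10  20  85 176 229
  247 249 249]
 [ 11  13  12   8  12  12  12  12  11   9  11  13  12   9  27  88 158 179
  223 245 249]
 [ 11  13  12  12  12  13  12   9   9   8   9  11  10  12  38 102 155 156
  176 229 249]
 [ 13  12  11  11  12  10  12  19  27  48  45  20   9  14  56 127 156 150
  156 196 244]
 [ 12  12  12  11   9  12  31  80 125 188 173  87  20  16  67 139 153 143
  149 166 213]
 [ 14  12  12  12  10  14  58 156 225 247 234 149  51  22  84 153 152 137
  141 150 173]
 [ 13  11  11  10  11  16  69 178 237 190 180 163 107  50  98 153 149 136
  137 143 151]
 [ 12  11  14  10  10  21  74 157 180 173 171 172 159 117 124 151 146 134
  134 137 143]
 [ 12  11  12  10   9  24  82 150 158 171 178 173 173 168 145 150 139 135
  134 135 137]
 [ 11  13  12  11  12  36 105 151 153 157 173 175 172 172 166 152 137 134
  135 134 133]
 [ 12  11  12  10  13  51 134 153 151 151 155 170 171 171 168 160 140 134
  134 133 133]
 [ 12  13  12  11  12  60 150 153 151 151 150 155 169 170 171 167 154 135
  132 133 133]
 [ 12  12  11  11  16  65 153 154 152 152 152 153 164 173 173 172 167 150
  131 133 134]]
moved since 5
tin 0
jar 0
eraser 0
```

```bash
python3 -c "
from h import *
print(workorder.hand_in())"
```

```text
the job is handed in; nothing more can be done
None
```

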